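Rig raking lamps and the next exhibit on the copy stand

ROBOT

A 6-joint arm with a two-finger parallel gripper is mounted at the origin on the work surface. World frame = base frame: x ahead of the robot, y to its left, z up, the work surface at z = 0. Lengths are in m, angles in rad, forces in N, time in s.
With the tool pointing down it reaches from about 0.325 to 0.925 m from the base axis. Payload 3.1 kg.
Tool frame: the origin (TCP) lies at the very end of the fingers, on their centre line; the grasp point (between the pads) lies 19 mm behind it (r.grip_depth is the distance from the TCP to the grasp point, in m); z points along the fingers, y is the line along which they close (so a half turn about z gives the same grasp; the last joint's range is limited). The gripper opens to 85 mm and grips with 20 to 120 N. Pads are 22 mm wide; open, the fingers measure 114 mm over their backs; the gripper's body (76 mm by 85 mm) begins 54 mm behind the grasp point. The pads swing forward as they close: fully open they stand 13 mm farther back than shut.
Start: joints at [-1.217, 0.217, 1.613, -0, 1.311, -0.112], TCP at [0.281, -0.558, 0.231] pointing down, gripper open.
Joint ranges: [-2.75, 2.75], [-0.78, 2.1], [0.31, 2.55], [-1.13, 4.27], [0.13, 2.63], [-2.58, 2.58]. Speed limits (rad/s): [2.79, 2.79, 3.14, 3.14, 3.14, 3.14].

INTERFACE

Orientations are given as a 3x3 rotation matrix whose columns are the frame's x, y, z axes.
In Python, from rig import r, viewer, order gives the robot as it stands.
- The arm moves only by the tool move_arm, never from a script. Its argument "series" is a list of rows, each an object of numbers: "dx", "dy", "dz": the shift along the tool's x, y, z in cm; "yaw": the turn about the tool's z in rad; "claw": the finger opening in cm, from 0 to 8.54. A call has exactly 5 rows; each row is the pose to reach, as a shift and turn from the pose commanded when the call began, along the tool's axes at that moment; what a row does not reach only later rows make up. A row lasts 1/10 s, in which the tool goes at most 50 mm and 8.59 degrees, less where a joint would pass 70% of its speed; a pose out of reach is approached as far as the arm can. A call with a gripper value outside its range is refused whole. The fingers move at their own pace and stop on an object; "newtons" is the grip in N (left out, the last holds). Time passes only in rows, so rows that repeat a pose let the fingers close, or fill a call up. It gives the time, the measured TCP pose, the force, the opening and the grip force at its end, in the units of the state.
- r.state(): the state, without advancing time (a new reading comes with each control period).
- viewer.get_image(name): name is "scene" or "top" or "wrist"; returns the picture (480x640x3 uint8, red, green, blue); there is no depth.
- viewer.calibration(name): a dict with "camera_matrix" (3x3 intrinsics, pixels), "xyz" and "attitude" of the camera in the world; the wrist camera has in their place "mount" (4x4, takes a point from camera to tool coordinates, whose origin is the TCP and whose axes are the flange's). Camera axes: x right, y up, looking along -z (the intrinsics and any distortion apply to the point x, -y, -z); pixel columns grow to the right and rows downward; lengths in m; the calibration is good to about 2 mm. A picture is of the moment at which its call begins: read the wrist's pose just before it. calibration takes no time and is no camera call.
- order.sign_off(): hands the job in; it is judged then, once.
The state is a dict: "time_s": time; "joint_pos": joint angles; "joint_velocities": joint speeds; "effort": joint torques, N m; "tcp_pos": TCP position; "eef_rot": TCP orientation; "contact_force": force on the tool from outside, world axes, zero at the start; "torque": the same for the moment, N m; "opening": opening from 0.0 (shut) to 1.0 (fully open); "gripper_force": force on a finger pad.
Only numpy, scipy, OpenCV 4.12 (cv2) and the standard library are available. Lean on these libraries where they do the work, as an engineer would, in place of code of your own. Each camera call takes 0.05 s, during which the arm holds its last target. There are 200 camera calls.

TASK

Rig the copy stand for a raking-light photograph of the next exhibit: draw the lamp bar back from the board to its loading stops, slide every lamp head standing on the bench onto a shoe of the bar (any free shoe, lens towards the board) until it clicks fully home, and only then run the loaded bar up to its stop at the board. Change the exhibits whenever it suits: stand the brass hand seal from the board upright in the grey evidence tray, and lay the steel embossing die flat on the board in its place, snug in the corner of the L-shaped fence with its long side along the long fence. Leave the other things on the bench where they are.

Things in the scene. Friction and masses are not known exactly. Their poses are not given: they have to be found in the camera images.
- light_bar (a joint): travel of the lamp bar on its guide rails, m: 0 = drawn back against its loading stops (away from the board), 0.130 = against its stop at the board. About 3 N of friction; stays where left; travels along the shoe points' y. The bar is an aluminium plate 300 x 165 mm, top 26 mm above the table, with a handle and a row of four steel shoes
- bar_handle (a point): middle of the top of the bar's handle, an upright black grip on the plate's edge away from the board: 34 mm along x, 16 mm thick along y, 50 mm tall (top 76 mm above the table). Axes are the bar's: y points to the board. Pinch it from above across its 16 mm. Lamps on the shoes reach 84 mm above the table and come within 42 mm of its middle
- shoe1 (a point): shoe 1: a steel channel along y, open to the board (+y), closed by an end stop at the back. Site: on its floor (26 mm above the table), centre line, where the middle of the front edge of a lamp's foot lies when home; y points to the board. Channel 42.5 mm wide, 47 mm long, from 55 to 8 mm behind the point; overhanging lips leave a 30 mm slot 7.5 mm above the floor, their top at 10.5 mm
- shoe2 (a point): the same point of shoe 2, 66 mm along x from shoe 1 (all shoes alike). The mouth flares to about 55 mm wide, 6 mm in front of the point; beyond, the plate is flat and level with the channel's floor up to 61 mm in front of the point. Stand the lamp there, lens to the board, and slide it along -y into the channel
- shoe3 (a point): the same point of shoe 3, 66 mm along x from shoe 2. Two spring balls, one in each side wall, 24 mm behind the point, resist the foot with up to about 10 N some 22 mm before home and rub on it from there; over the last 6 mm they drop into its notches and draw it home with a few N, and hold it there; the end stop is 1 mm past home
- shoe4 (a point): the same point of shoe 4, 66 mm along x from shoe 3. (The stand's camera hangs over the L fence, its lens 0.72 m above the table; its column stands beyond the board, some 0.4 m in +y from the fence)
- lamp1: lamp head 1 (may be absent, like any): black box head 38 (x) x 40 (y) x 40 mm tall on a stem and a flat steel foot 40 (x) x 48 (y) x 5 mm with rounded corners and a notch in each side; 58 mm tall, 0.13 kg. Origin: middle of the foot's underside, z up; +y is the side with the round white lens. The head spans 18 to 58 mm above the underside; hold it by its two side faces, across x
- lamp1_front (a point): middle of the front (lens side) edge of lamp 1's foot, on its underside, 24 mm along +y from the lamp's origin
- lamp2: lamp head 2 (may be absent), the same as lamp 1
- lamp2_front (a point): middle of the front (lens side) edge of lamp 2's foot, on its underside, 24 mm along +y from the lamp's origin
- lamp3: lamp head 3 (may be absent), the same as lamp 1
- lamp3_front (a point): middle of the front (lens side) edge of lamp 3's foot, on its underside, 24 mm along +y from the lamp's origin
- lamp4: lamp head 4 (may be absent), the same as lamp 1
- lamp4_front (a point): middle of the front (lens side) edge of lamp 4's foot, on its underside, 24 mm along +y from the lamp's origin
- die: steel embossing die, 0.5 kg: base plate 90 (x) x 60 (y) x 8 mm with a raised block 50 (x) x 36 (y) x 16 mm in the middle (24 mm tall in all). Origin in the middle of the underside, z up; it is the same turned half round
- die_place (a point): on the black gridded board, top 55 mm above the table: where the middle of the die's underside lies when snug in the L fence. Fences 6 mm high, 10 mm wide: the long one runs along x, its face 30 mm away in +y; the short one along y, its face 45 mm away in +x. The board's edge by the lamps is 107 mm away in -y; with the bar at its stop the lamps stand 4 mm short of it
- seal: brass hand seal, the exhibit photographed before, standing within the L fence at the start: round base 44 mm across and 10 mm thick, thin neck, round knob 27 mm across from 23 to 46 mm above the underside, 50 mm tall in all, 0.2 kg. Origin in the middle of its underside, z up
- tray: fixed open grey evidence tray, outside 115 (x) x 135 (y) x 28 mm, walls 4 mm, empty; origin in the middle of its underside, inner floor 4 mm above it
- loupe: bystander: black magnifying loupe, 36 mm across, 34 mm tall, standing among the lamps
- vial: bystander: small jar with white cap, 28 mm across, 60 mm tall
- tweezers: bystander: flat steel tweezers 110 mm long, 4 mm thick
Things that resemble listed ones, but are neither listed nor needed, are in the scene too. What is shaped like the die but orange or red is not meant.

How it is judged:
On the way, in this order (a step that is already met when the one before it is completed fails the run):
1. the lamp bar is drawn back to its loading stops (value of joint light_bar below 0.006 m), for 0.2 s.
2. every lamp head is home on a shoe, lens to the board ((distance between lamp1_front and shoe1 below 0.004 m or distance between lamp1_front and shoe2 below 0.004 m or distance between lamp1_front and shoe3 below 0.004 m or distance between lamp1_front and shoe4 below 0.004 m) and (distance between lamp2_front and shoe1 below 0.004 m or distance between lamp2_front and shoe2 below 0.004 m or distance between lamp2_front and shoe3 below 0.004 m or distance between lamp2_front and shoe4 below 0.004 m) and (distance between lamp3_front and shoe1 below 0.004 m or distance between lamp3_front and shoe2 below 0.004 m or distance between lamp3_front and shoe3 below 0.004 m or distance between lamp3_front and shoe4 below 0.004 m) and (distance between lamp4_front and shoe1 below 0.004 m or distance between lamp4_front and shoe2 below 0.004 m or distance between lamp4_front and shoe3 below 0.004 m or distance between lamp4_front and shoe4 below 0.004 m)), for 0.2 s.
3. the loaded bar is run up to its stop at the board (all of step 2 and value of joint light_bar above 0.125 m), for 0.2 s.
At the end, for the whole second after the job is handed in: Every lamp present is home on a shoe, lens to the board (foot's front edge within 4 mm); the bar is within 5 mm of its stop at the board; the die lies flat and square in the corner fence (within 6 mm, 0.07 rad); the hand seal stands upright in the tray; all at rest (all of step 3 and horizontal distance between die and die_place below 0.006 m and angle between the x axis of die and the x axis of die_place, either way round below 0.07 rad and z of die in the frame of die_place below 0.004 m and angle between die's own z axis and vertical below 0.06 rad and x of seal in the frame of tray between -0.04 and 0.04 m and y of seal in the frame of tray between -0.05 and 0.05 m and z of seal in the frame of tray below 0.012 m and angle between seal's own z axis and vertical below 0.15 rad and linear speed of each of die, seal below 0.02 m/s); the robot touches nothing.
It fails at once if the loupe is shoved more than 40 mm from where it was (distance of loupe from where it was at the start of the episode above 0.04 m).
It fails at once if the vial is shoved more than 40 mm from where it was (distance of vial from where it was at the start of the episode above 0.04 m).
It fails at once if the tweezers is shoved more than 40 mm from where it was (distance of tweezers from where it was at the start of the episode above 0.04 m).
Of lamp1, lamp2, lamp3, lamp4 only 2 to 4 are there at a start; the rules pass over those that are not, and their reading is None.
At some moment in a run one of lamp1, lamp2, lamp3, lamp4, die may be knocked a few centimetres aside while the robot is not near it.
Once in a run the grip may slacken for a moment while it holds something.
It also fails if it takes over 210 s, if anything falls off the work surface, if the arm or the gripper's body presses on something with over 40 N, if the wrist force passes 120 N, or if a joint passes its speed limit or range.

## Working session

There is one attempt and no reset: what is moved stays moved. The work goes in short steps, Python scripts to look and compute and a tool call to move; the robot and the scene stay as the last step left them, time stands still between calls to the robot, and variables do not carry over. Pictures are saved under pics/ and viewed, at most 14 in all, crops included, and the job is handed in when it is done.

Besides the shell and the picture viewer there is one more tool, called as name(argument=value, ...) on one line, values as JSON. move_arm: Moves the arm, as the interface text tells. Its arguments: {"type":"object","properties":{"series":{"type":"array","items":{"type":"object","properties":{"dx":{"type":"number"},"dy":{"type":"number"},"dz":{"type":"number"},"yaw":{"type":"number"},"claw":{"type":"number"}}}},"newtons":{"type":"number"}},"required":["series"]}

```bash
ls; mkdir -p pics
python3 - <<'E'
from rig import r,viewer
import cv2,numpy as np
np.set_printoptions(precision=4,suppress=True)
for n in ["scene","top"]:
    im=viewer.get_image(n); cv2.imwrite(f"pics/{n}0.png",im[:,:,::-1])
    print(n,viewer.calibration(n))
print(viewer.calibration("wrist"))
s=r.state(); print(s); print(r.grip_depth)
E
```

```text
pics
scene {'camera_matrix': array([[462.2398,   0.    , 326.1753],
       [  0.    , 462.2398, 249.9929],
       [  0.    ,   0.    ,   1.    ]]), 'xyz': array([ 0.9734, -0.7325,  0.6843]), 'attitude': array([[ 0.8035, -0.3629,  0.4719],
       [ 0.5948,  0.4592, -0.6598],
       [ 0.0227,  0.8109,  0.5848]])}
top {'camera_matrix': array([[448.7479,   0.    , 322.0966],
       [  0.    , 448.7479, 237.5295],
       [  0.    ,   0.    ,   1.    ]]), 'xyz': array([ 0.462 , -0.0625,  1.2905]), 'attitude': array([[ 0.0301,  0.9981, -0.0531],
       [-0.9995,  0.0303,  0.0024],
       [ 0.004 ,  0.053 ,  0.9986]])}
{'camera_matrix': array([[344.482 ,   0.    , 315.8575],
       [  0.    , 344.482 , 240.5313],
       [  0.    ,   0.    ,   1.    ]]), 'mount': array([[ 0.0002,  0.9539,  0.3   ,  0.0755],
       [ 1.    , -0.0005,  0.001 ,  0.0002],
       [ 0.0011,  0.3   , -0.9539, -0.1423],
       [ 0.    ,  0.    ,  0.    ,  1.    ]])}
{'time_s': 0.1, 'joint_pos': array([-1.2172,  0.2177,  1.6148,  0.    ,  1.3113, -0.1122]), 'joint_velocities': array([ 0.0001, -0.0004, -0.003 ,  0.0016, -0.0014,  0.0002]), 'effort': array([ -0.0006, -39.8073, -30.497 ,  -0.0001,   0.0042,   0.    ]), 'tcp_pos': array([ 0.2805, -0.5577,  0.2301]), 'eef_rot': array([[ 0.8935,  0.4491, -0.0007],
       [ 0.4491, -0.8935,  0.0021],
       [ 0.0003, -0.0022, -1.    ]]), 'contact_force': array([-0.7371,  0.1009, -0.4403]), 'torque': array([-0.0313,  0.0192, -0.021 ]), 'gripper_force': 0.0, 'opening': 1.0019406012677234}
0.0187
```

View pics/top0.png

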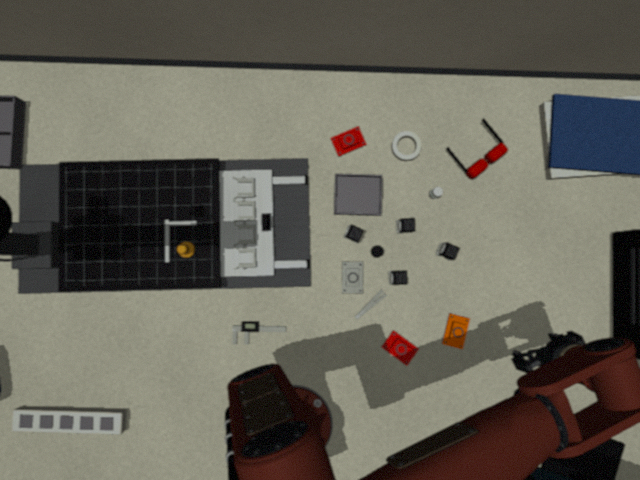

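View pics/scene0.png

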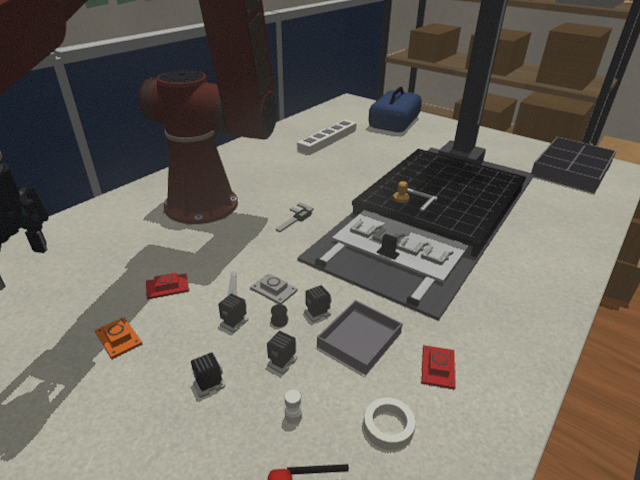

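The top view shows four black lamps at (355,233), (407,225), (449,251) and (399,278). The loupe is at (377,252), the steel die at (352,277), the tray at (358,195), the seal at (186,249) and the bar handle at (266,222). The red pieces at (349,140) and (400,347) and the orange one at (456,331) are decoys.

```bash
cat > h.py <<'E'
from rig import r,viewer,order
import cv2,numpy as np
np.set_printoptions(precision=4,suppress=True)
def cam(n,s=None):
    c=viewer.calibration(n)
    if n!="wrist": return c["camera_matrix"],np.array(c["xyz"]),np.array(c["attitude"])
    M=np.array(c["mount"]); R=s["eef_rot"]
    return c["camera_matrix"],s["tcp_pos"]+R@M[:3,3],R@M[:3,:3]
def ray(C,uv):
    K,p,R=C; d=np.linalg.inv(K)@[uv[0],uv[1],1]; return p,R@[d[0],-d[1],-d[2]]
def plane(C,uv,z):
    p,d=ray(C,uv); return p+d*(z-p[2])/d[2]
def proj(C,X):
    K,p,R=C; q=R.T@(np.array(X)-p); q=K@[q[0],-q[1],-q[2]]; return q[:2]/q[2]
def snap(n,f):
    s=r.state(); im=viewer.get_image(n); cv2.imwrite(f"pics/{f}.png",im[:,:,::-1]); return im,cam(n,s)
E
python3 - <<'E'
from h import *
C=cam("top")
for n,uv,z in [("l",(355,233),.058),("l",(407,225),.058),("l",(449,251),.058),("l",(399,278),.058),("loupe",(377,252),.034),("die",(352,277),.02),("tray",(358,195),.028),("seal",(186,249),.1),("handle",(266,222),.076),("plateTL",(222,170),.026),("plateBR",(273,276),.026),("fencecorner",(167,221),.06),("fenceend",(167,262),.06)]:
    print(n,plane(C,uv,z))
a=cv2.imread("pics/top0.png")[185:305,210:470]; b=cv2.imread("pics/scene0.png")[260:400,180:400]
a=cv2.resize(a,(650,300),interpolation=3); b=cv2.resize(b,(471,300),interpolation=3)
o=np.zeros((600,650,3),np.uint8); o[:300]=a; o[300:,:471]=b; cv2.imwrite("pics/c1.png",o)
E
```

```text
l [ 0.5427 -0.1556  0.058 ]
l [ 0.5691 -0.2983  0.058 ]
l [ 0.501  -0.4153  0.058 ]
l [ 0.4229 -0.2794  0.058 ]
loupe [ 0.4929 -0.2204  0.034 ]
die [ 0.4205 -0.1533  0.02  ]
tray [ 0.6527 -0.1635  0.028 ]
seal [0.4839 0.2942 0.1   ]
handle [0.5641 0.088  0.076 ]
plateTL [0.7127 0.2246 0.026 ]
plateBR [0.4169 0.069  0.026 ]
fencecorner [0.5599 0.3619 0.06  ]
fenceend [0.4475 0.3564 0.06  ]
```

View pics/c1.png

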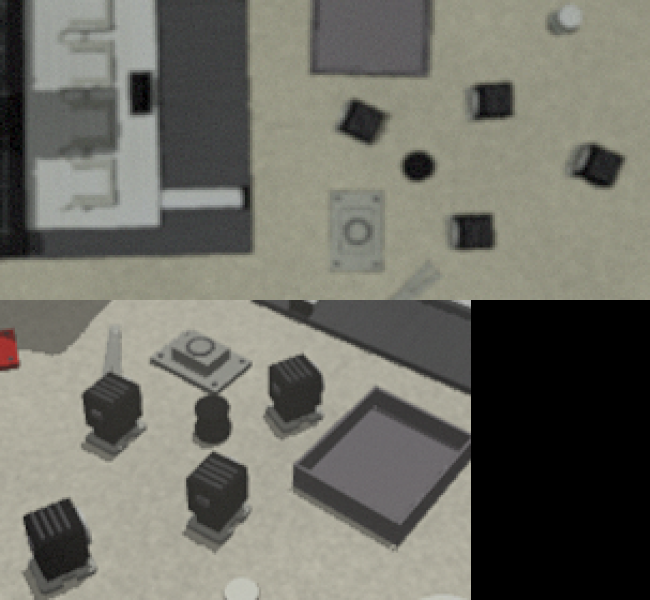

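move_arm(series=[{"dx":3.84,"dy":-2.08,"dz":-0.7,"yaw":0.093},{"dx":7.68,"dy":-4.16,"dz":-1.4,"yaw":0.186},{"dx":11.5,"dy":-6.2,"dz":-2.1,"yaw":0.28},{"dx":15.4,"dy":-8.3,"dz":-2.8,"yaw":0.373},{"dx":19.2,"dy":-10.4,"dz":-3.5,"yaw":0.466}])

```text
validation failed for argument at $.se...
```

move_arm(series=[{"dx":3,"dy":-4.4,"dz":-0.8},{"dx":6,"dy":-8.8,"dz":-1.6},{"dx":9,"dy":-13.2,"dz":-2.4},{"dx":12.5,"dy":-17.9,"dz":-3.5},{"dx":12.5,"dy":-17.9,"dz":-3.5}])

```text
validation failed for argument at $.se...
```

Run:
```python
from h import *
import pickle
im,C=snap("wrist","w1"); s=r.state(); print(s["tcp_pos"],s["eef_rot"],s["contact_force"],s["time_s"]); pickle.dump(C,open("w1.pkl","wb"))
```

```text
[ 0.2805 -0.5578  0.2302] [[ 0.8935  0.4491 -0.0007]
 [ 0.4491 -0.8935  0.0018]
 [ 0.0002 -0.0019 -1.    ]] [ 0.8725  0.9667 -0.4788] 0.15
```

View pics/w1.png

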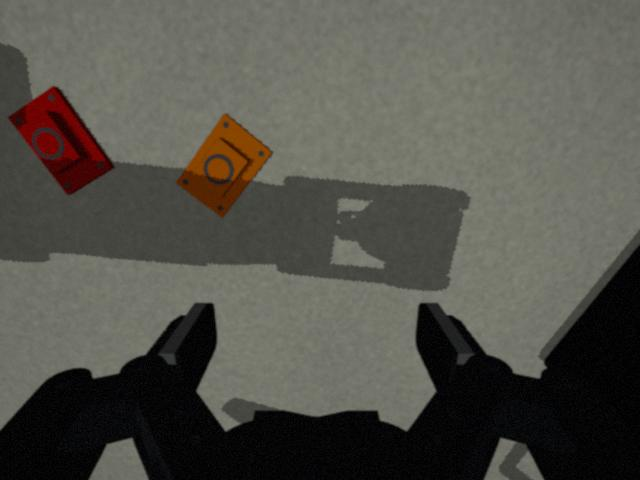

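That view shows only decoys, because the move was refused: rows need every field.

move_arm(series=[{"dx":3.84,"dy":-2.08,"dz":-0.7,"yaw":0.093,"claw":8.5},{"dx":7.68,"dy":-4.16,"dz":-1.4,"yaw":0.186,"claw":8.5},{"dx":11.5,"dy":-6.2,"dz":-2.1,"yaw":0.28,"claw":8.5},{"dx":15.4,"dy":-8.3,"dz":-2.8,"yaw":0.373,"claw":8.5},{"dx":19.2,"dy":-10.4,"dz":-3.5,"yaw":0.466,"claw":8.5}], newtons=40)

```text
time_s: 0.65
tcp_pos: [0.4061, -0.3775, 0.2661]
eef_rot: [[1.0, -0.004, -0.0], [-0.004, -1.0, 0.001], [-0.0, -0.001, -1.0]]
contact_force: [0.3, 0.2, -0.4]
opening: 0.994
gripper_force: 0.0
```

move_arm(series=[{"dx":1,"dy":-4.4,"dz":-0.8,"yaw":0,"claw":8.5},{"dx":3,"dy":-8.8,"dz":-1.6,"yaw":0,"claw":8.5},{"dx":5,"dy":-13.2,"dz":-2.4,"yaw":0,"claw":8.5},{"dx":7,"dy":-17.9,"dz":-3.5,"yaw":0,"claw":8.5},{"dx":7,"dy":-17.9,"dz":-3.5,"yaw":0,"claw":8.5}])

```text
time_s: 1.15
tcp_pos: [0.4778, -0.1957, 0.3029]
eef_rot: [[1.0, 0.007, 0.003], [0.007, -1.0, 0.001], [0.003, -0.001, -1.0]]
contact_force: [-0.3, -1.4, -0.6]
opening: 0.995
gripper_force: 0.0
```

Run:
```python
from h import *
import pickle
im,C=snap("wrist","w1"); s=r.state(); print(s["tcp_pos"],s["eef_rot"],s["contact_force"],s["time_s"]); pickle.dump(C,open("w1.pkl","wb"))
```

```text
[ 0.4768 -0.1977  0.3022] [[ 1.      0.0051  0.0016]
 [ 0.0051 -1.     -0.0004]
 [ 0.0016  0.0005 -1.    ]] [-0.4522 -0.5997  0.931 ] 1.2
```

View pics/w1.png

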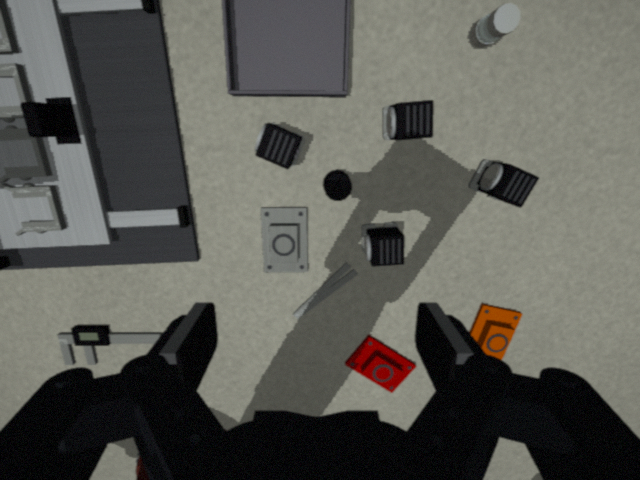

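The wrist view shows the white lenses on the left (+y) side of the lamps at (407,120), (508,182) and (384,246). The lamp at (278,145) shows its lens-free back on the right, so it also faces +y. The steel die is at (285,240), the handle top is near (50,118), the loupe is at (338,184) and the vial at (497,25).

Run:
```python
from h import *
import pickle
C=pickle.load(open("w1.pkl","rb"))
def ang(a,b,z):
    p,q=plane(C,a,z),plane(C,b,z); d=p-q; print(p[:2],q[:2],np.degrees(np.arctan2(d[1],d[0])))
ang((66,20),(108,243),.026); ang((164,10),(197,255),.004)
ang((230,93),(349,95),.028)
T=cam("top")
p,q=plane(T,(272,172),.026),plane(T,(274,274),.026);d=p-q;print(p,q,np.degrees(np.arctan2(d[1],d[0])))
p,q=plane(T,(219,160),.055),plane(T,(220,289),.055);d=p-q;print(np.degrees(np.arctan2(d[1],d[0])))
print(plane(C,(40,105),.076),plane(T,(265,222),.076))
# lamp quads: dark contours
im=cv2.imread("pics/w1.png"); hsv=cv2.cvtColor(im,cv2.COLOR_BGR2HSV)
m=((hsv[...,2]<60)*255).astype(np.uint8); m[300:]=0; m[:,:215]=0
m=cv2.morphologyEx(m,cv2.MORPH_OPEN,np.ones((3,3)))
for c in cv2.findContours(m,0,2)[0]:
    if cv2.contourArea(c)>300: print(cv2.contourArea(c),cv2.minAreaRect(c),plane(C,cv2.minAreaRect(c)[0],.045)[:2])
```

```text
[0.6664 0.0717] [0.4172 0.07  ] 0.3881417670450847
[ 0.6827 -0.0254] [ 0.3938 -0.0344] 1.781622586043627
[ 0.5955 -0.0987] [ 0.5943 -0.232 ] 89.48226980705402
[0.7113 0.0824 0.026 ] [0.4226 0.0664 0.026 ] 3.1769743124172107
2.861436326139989
[0.5782 0.0814 0.076 ] [0.564  0.0908 0.076 ]
1217.5 ((385.23931884765625, 245.82879638671875), (38.861671447753906, 36.803192138671875), 86.42366790771484) [ 0.4222 -0.2809]
628.0 ((337.5, 184.5), (29.0, 27.0), 90.0) [ 0.4965 -0.2206]
1314.0 ((505.5239562988281, 182.64724731445312), (54.29094696044922, 36.99397659301758), 24.443954467773438) [ 0.5    -0.4147]
1269.0 ((278.47412109375, 145.0603485107422), (39.52324295043945, 35.715354919433594), 23.198591232299805) [ 0.5401 -0.1533]
1301.5 ((413.0029296875, 120.09366607666016), (37.60664367675781, 39.16838073730469), 88.21009063720703) [ 0.5676 -0.3017]
614.0 ((231.3046112060547, 44.48307800292969), (89.52861022949219, 8.542383193969727), 86.8201675415039) [ 0.6402 -0.1071]
```

move_arm(series=[{"dx":1.8,"dy":-4.7,"dz":1,"yaw":0,"claw":5},{"dx":3.6,"dy":-9.4,"dz":2,"yaw":0,"claw":5},{"dx":5.4,"dy":-14.1,"dz":3,"yaw":0,"claw":5},{"dx":7.2,"dy":-18.8,"dz":4,"yaw":0,"claw":5},{"dx":9,"dy":-23.5,"dz":5,"yaw":0,"claw":5}])

```text
time_s: 1.7
tcp_pos: [0.5636, 0.0288, 0.2515]
eef_rot: [[1.0, -0.002, -0.001], [-0.002, -1.0, -0.001], [-0.001, 0.001, -1.0]]
contact_force: [0.5, -0.8, 0.1]
opening: 0.586
gripper_force: 0.0
```

move_arm(series=[{"dx":0,"dy":-3.5,"dz":3,"yaw":-0.03,"claw":5},{"dx":0,"dy":-5.2,"dz":7,"yaw":-0.03,"claw":5},{"dx":0,"dy":-5.2,"dz":10,"yaw":-0.03,"claw":5},{"dx":0,"dy":-5.2,"dz":10,"yaw":-0.03,"claw":5},{"dx":0,"dy":-5.2,"dz":10,"yaw":-0.03,"claw":5}])

```text
time_s: 2.2
tcp_pos: [0.563, 0.0795, 0.1519]
eef_rot: [[1.0, 0.028, -0.002], [0.028, -1.0, -0.001], [-0.002, 0.0, -1.0]]
contact_force: [0.4, -0.1, 0.5]
opening: 0.586
gripper_force: 0.0
```

Run:
```python
from h import *
import pickle
im,C=snap("wrist","w2"); s=r.state(); print(s["tcp_pos"],s["eef_rot"],s["contact_force"],s["time_s"]); pickle.dump(C,open("w2.pkl","wb"))
```

```text
[0.5645 0.0795 0.1538] [[ 0.9996  0.0282  0.0017]
 [ 0.0282 -0.9996 -0.0003]
 [ 0.0017  0.0003 -1.    ]] [-0.1954 -0.2348  1.0067] 2.25
```

View pics/w2.png

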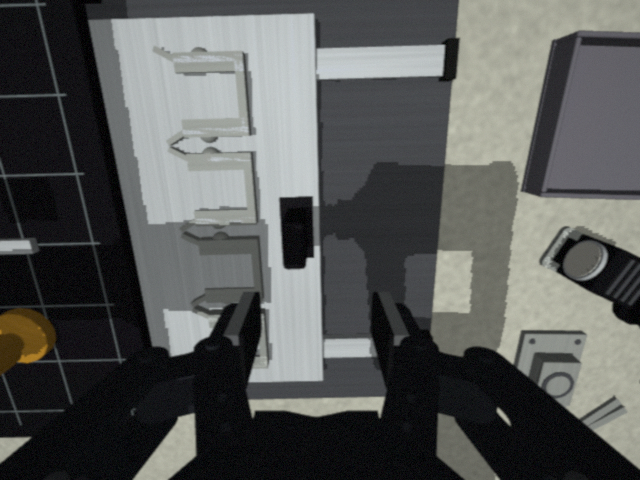

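The handle top is centred near (293,233), left of the fingers' midline, and the four shoes open to the left (towards the board).

Run:
```python
from h import *
import pickle
C=pickle.load(open("w2.pkl","rb"))
print(plane(C,(292,232),.076))
def ang(a,b,z):
    p,q=plane(C,a,z),plane(C,b,z); d=p-q; print(p[:2],q[:2],np.degrees(np.arctan2(d[1],d[0])))
ang((313,14),(323,380),.026); ang((113,20),(150,360),.026);ang((85,5),(152,435),.055)
# shoe back ends (outer corner pairs) top of lips z=.0365
for a,b in [((244,53),(248,134)),((253,152),(257,222)),((259,236),(264,300))]: 
    print((plane(C,a,.0365)+plane(C,b,.0365))/2, plane(C,a,.0365)-plane(C,b,.0365))
```

```text
[0.5753 0.095  0.076 ]
[0.7144 0.0853] [0.4172 0.0681] 3.300105671213493
[0.707  0.2209] [0.4346 0.2276] -1.410851177657915
[0.7071 0.2213] [0.378  0.2191] 0.38376795033934463
[0.6616 0.1301 0.0365] [0.0518 0.0011 0.    ]
[0.5972 0.1255 0.0365] [0.0524 0.0017 0.    ]
[0.532  0.1218 0.0365] [0.0554 0.003  0.    ]
```

move_arm(series=[{"dx":0.3,"dy":-1.4,"dz":2,"yaw":-0.026,"claw":5},{"dx":0.3,"dy":-1.4,"dz":5,"yaw":-0.026,"claw":5},{"dx":0.3,"dy":-1.4,"dz":8,"yaw":-0.026,"claw":5},{"dx":0.3,"dy":-1.4,"dz":10,"yaw":-0.026,"claw":5},{"dx":0.3,"dy":-1.4,"dz":11,"yaw":-0.026,"claw":5}])

```text
time_s: 2.75
tcp_pos: [0.5669, 0.0938, 0.043]
eef_rot: [[0.999, 0.054, 0.001], [0.054, -0.999, -0.0], [0.001, 0.0, -1.0]]
contact_force: [-1.2, -0.0, 0.7]
opening: 0.584
gripper_force: 0.0
```

move_arm(series=[{"dx":0,"dy":0,"dz":0,"yaw":0,"claw":3},{"dx":0,"dy":0,"dz":0,"yaw":0,"claw":1},{"dx":0,"dy":0,"dz":0,"yaw":0,"claw":1},{"dx":0,"dy":0,"dz":0,"yaw":0,"claw":1},{"dx":0,"dy":0,"dz":0,"yaw":0,"claw":1}], newtons=50)

```text
time_s: 3.25
tcp_pos: [0.568, 0.0946, 0.0449]
eef_rot: [[0.998, 0.056, 0.004], [0.056, -0.998, -0.0], [0.004, 0.0, -1.0]]
contact_force: [0.6, -1.0, 6.3]
opening: 0.173
gripper_force: 51.9
```

move_arm(series=[{"dx":0,"dy":1,"dz":0,"yaw":0,"claw":1},{"dx":0,"dy":3,"dz":0,"yaw":0,"claw":1},{"dx":0,"dy":5,"dz":0,"yaw":0,"claw":1},{"dx":0,"dy":7,"dz":0,"yaw":0,"claw":1},{"dx":0,"dy":9,"dz":0,"yaw":0,"claw":1}])

```text
time_s: 3.75
tcp_pos: [0.5728, 0.0055, 0.0449]
eef_rot: [[0.998, 0.056, 0.004], [0.056, -0.998, 0.002], [0.004, -0.002, -1.0]]
contact_force: [-1.0, 4.2, 6.2]
opening: 0.177
gripper_force: 51.9
```

move_arm(series=[{"dx":0,"dy":1.5,"dz":0,"yaw":0,"claw":1},{"dx":0,"dy":3,"dz":0,"yaw":0,"claw":1},{"dx":0,"dy":3.5,"dz":0,"yaw":0,"claw":1},{"dx":0,"dy":3.9,"dz":0,"yaw":0,"claw":1},{"dx":0,"dy":4.2,"dz":0,"yaw":0,"claw":1}])

```text
time_s: 4.25
tcp_pos: [0.5728, 0.0017, 0.0448]
eef_rot: [[0.999, 0.04, -0.002], [0.04, -0.997, 0.069], [0.001, -0.069, -0.998]]
contact_force: [1.4, 108.5, 16.9]
opening: 0.182
gripper_force: 112.1
```

move_arm(series=[{"dx":0,"dy":-2,"dz":0,"yaw":0,"claw":1},{"dx":0,"dy":-3.8,"dz":0,"yaw":0,"claw":1},{"dx":0,"dy":-3.8,"dz":0,"yaw":0,"claw":1},{"dx":0,"dy":-3.8,"dz":0,"yaw":0,"claw":1},{"dx":0,"dy":-3.8,"dz":0,"yaw":0,"claw":1}])

```text
time_s: 4.75
tcp_pos: [0.5728, 0.0022, 0.0447]
eef_rot: [[0.998, 0.055, 0.003], [0.055, -0.998, 0.002], [0.003, -0.002, -1.0]]
contact_force: [-0.5, 3.0, 6.9]
opening: 0.175
gripper_force: 54.6
```

Run:
```python
from h import *
s=r.state();print(s["tcp_pos"],s["eef_rot"],s["contact_force"],s["opening"])
im,C=snap("top","t2")
a=cv2.imread("pics/top0.png")[150:310,200:420];b=cv2.imread("pics/t2.png")[150:310,200:420]
cv2.imwrite("pics/c2.png",np.hstack([cv2.resize(a,None,fx=1.8,fy=1.8),cv2.resize(b,None,fx=1.8,fy=1.8)]))
```

```text
[0.5728 0.0022 0.0447] [[ 0.9985  0.0554  0.0033]
 [ 0.0554 -0.9985  0.0019]
 [ 0.0034 -0.0017 -1.    ]] [-0.4687  3.0353  6.9468] 0.17450942898572902
```

View pics/c2.png

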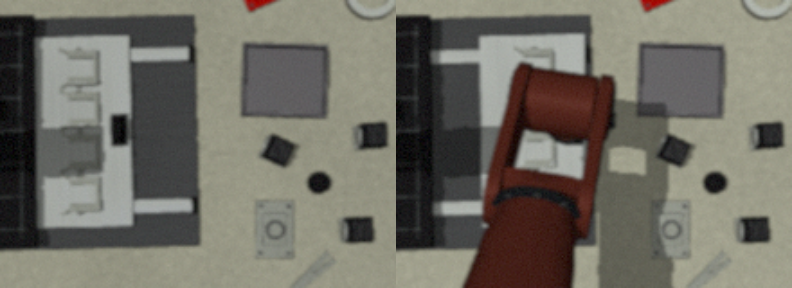

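move_arm(series=[{"dx":0,"dy":0,"dz":0,"yaw":0,"claw":4},{"dx":0,"dy":0,"dz":0,"yaw":0,"claw":4},{"dx":0,"dy":0,"dz":-4,"yaw":0,"claw":4},{"dx":0,"dy":0,"dz":-8,"yaw":0,"claw":4},{"dx":-1,"dy":-2,"dz":-12,"yaw":0,"claw":7}])

```text
time_s: 5.3
tcp_pos: [0.5606, 0.0185, 0.1634]
eef_rot: [[0.999, 0.053, 0.0], [0.053, -0.999, -0.001], [-0.0, 0.001, -1.0]]
contact_force: [0.4, 0.8, 1.2]
opening: 0.622
gripper_force: 0.0
```

move_arm(series=[{"dx":-2,"dy":-2,"dz":-4,"yaw":0,"claw":7},{"dx":-3,"dy":-4,"dz":-4,"yaw":0,"claw":7},{"dx":-3,"dy":-4,"dz":-4,"yaw":0,"claw":7},{"dx":-3,"dy":-4,"dz":-4,"yaw":0,"claw":7},{"dx":-3,"dy":-4,"dz":-4,"yaw":0,"claw":7}])

```text
time_s: 5.8
tcp_pos: [0.5274, 0.0578, 0.2011]
eef_rot: [[0.998, 0.055, -0.002], [0.055, -0.998, -0.001], [-0.002, 0.0, -1.0]]
contact_force: [0.5, -0.8, 0.1]
opening: 0.817
gripper_force: 0.0
```

Run:
```python
from h import *
import pickle
im,C=snap("wrist","w3"); s=r.state(); print(s["tcp_pos"],s["eef_rot"],s["contact_force"],s["time_s"],s["joint_velocities"]); pickle.dump(C,open("w3.pkl","wb"))
cv2.imwrite("pics/w3c.png",cv2.resize(im[:320,40:620,::-1],None,fx=1.37,fy=1.37,interpolation=3))
```

```text
[0.5275 0.0577 0.2011] [[ 0.9985  0.0549 -0.0024]
 [ 0.0549 -0.9985 -0.0004]
 [-0.0025  0.0003 -1.    ]] [-0.1117 -0.1144  0.2932] 5.85 [-0.0018  0.0047 -0.0057  0.0009  0.0028  0.0009]
```

View pics/w3c.png

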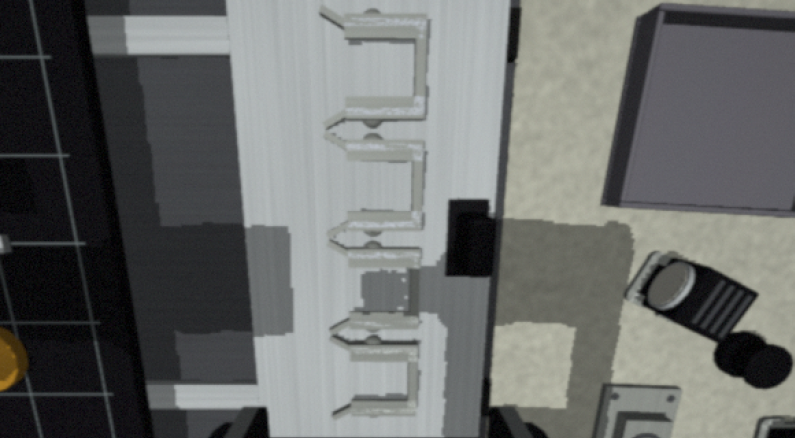

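The crop shows the bar against its stops with four free shoes. Their slot centres are at crop rows of about 68, 185, 289 and 378, and their spring balls are at column 373.

Run:
```python
from h import *
import pickle
C=pickle.load(open("w3.pkl","rb"))
f=lambda u,v:(40+u/1.37,v/1.37)
for nm,x0,x1,a,b in [("A",348,414,38,98),("B",348,412,158,212),("C",350,410,264,314),("D",350,408,357,401)]:
    c=(plane(C,f(380,a),.0365)+plane(C,f(380,b),.0365))/2
    w=np.linalg.norm(plane(C,f(380,a),.0365)-plane(C,f(380,b),.0365))
    m=(a+b)/2; print(nm,"centre",c[:2],"slot",w,"mouth",plane(C,f(x0,m),.0365)[:2],"back",plane(C,f(x1,m),.0365)[:2])
print("balls",plane(C,f(373,13),.034),plane(C,f(373,124),.034),plane(C,f(373,232),.034),plane(C,f(373,340),.034))
print("handle",plane(C,f(469,238),.076))
p,q=plane(C,f(508,20),.026),plane(C,f(487,400),.026);print("edge",p,q,np.degrees(np.arctan2(*(p-q)[1::-1])))
p,q=plane(C,f(230,60),.026),plane(C,f(258,380),.026);print("front edge",p,q,np.degrees(np.arctan2(*(p-q)[1::-1])))
```

```text
A centre [0.6648 0.0639] slot 0.031053342218341037 mouth [0.664  0.0824] back [0.6661 0.0442]
B centre [0.6    0.0602] slot 0.0321021545636756 mouth [0.5992 0.08  ] back [0.6014 0.0403]
C centre [0.5341 0.0564] slot 0.033912145756080064 mouth [0.5333 0.0763] back [0.5355 0.0365]
D centre [0.4694 0.0527] slot 0.03369807889532338 mouth [0.4684 0.0739] back [0.4707 0.033 ]
balls [0.6931 0.0694 0.034 ] [0.6352 0.0664 0.034 ] [0.5711 0.063  0.034 ] [0.4975 0.0592 0.034 ]
handle [0.5751 0.009  0.076 ]
edge [ 0.6963 -0.0092  0.026 ] [ 0.4526 -0.0276  0.026 ] 4.313440053106624
front edge [0.6665 0.1536 0.026 ] [0.4593 0.1414 0.026 ] 3.388973543379078
```

move_arm(series=[{"dx":0,"dy":4.3,"dz":0,"yaw":-0.14,"claw":6.5},{"dx":0,"dy":8.6,"dz":0,"yaw":-0.28,"claw":6.5},{"dx":0.1,"dy":12.9,"dz":1,"yaw":-0.42,"claw":6.5},{"dx":0.2,"dy":17.1,"dz":3,"yaw":-0.56,"claw":6.5},{"dx":0.2,"dy":21.2,"dz":5,"yaw":-0.7,"claw":6.5}])

```text
time_s: 6.35
tcp_pos: [0.5419, -0.1558, 0.1515]
eef_rot: [[0.725, 0.689, 0.0], [0.689, -0.725, -0.0], [-0.0, 0.0, -1.0]]
contact_force: [0.4, 0.2, -0.2]
opening: 0.761
gripper_force: 0.0
```

move_arm(series=[{"dx":0,"dy":0,"dz":1,"yaw":-0.14,"claw":6.5},{"dx":0,"dy":0,"dz":3,"yaw":-0.28,"claw":6.5},{"dx":0,"dy":0,"dz":4,"yaw":-0.417,"claw":6.5},{"dx":0,"dy":0,"dz":4,"yaw":-0.417,"claw":6.5},{"dx":0,"dy":0,"dz":4,"yaw":-0.417,"claw":6.5}])

```text
time_s: 6.85
tcp_pos: [0.5413, -0.1534, 0.1118]
eef_rot: [[0.391, 0.92, -0.002], [0.92, -0.391, 0.001], [-0.0, -0.002, -1.0]]
contact_force: [-0.6, 0.1, 0.0]
opening: 0.757
gripper_force: 0.0
```

```bash
cat >> h.py <<'E'
def to(x,y,z,deg):
    s=r.state();R=s["eef_rot"];d=R.T@(np.array([x,y,z])-s["tcp_pos"]);a=np.degrees(np.arctan2(R[1,0],R[0,0]))
    print("cm",d*100,"yaw",-np.radians((deg-a+180)%360-180),"| tcp",s["tcp_pos"],"ang",a,"F",s["contact_force"],"t",s["time_s"],"q6",s["joint_pos"][5])
U=np.array([.9984,.056]);V=np.array([-.056,.9984]);P0=np.array([.5655,.0865])
def shoe(k,ahead=0): return P0+U*{"A":.099,"B":.033,"C":-.033,"D":-.099}[k]+V*ahead
E
python3 - <<'E'
from h import *
to(.541,-.1545,.02,67)
im,C=snap("wrist","w4")
T=cam("top"); im,_=snap("top","t3")
m=((cv2.cvtColor(im,cv2.COLOR_RGB2HSV)[...,2]<60)*255).astype(np.uint8)
for c in cv2.findContours(m[200:300,340:470].copy(),0,2)[0]:
    if 100<cv2.contourArea(c)<600:
        q=cv2.minAreaRect(c);p=(q[0][0]+340,q[0][1]+200);print(p,q[1:],plane(T,p,.05)[:2])
E
```

```text
cm [-0.1096  0.0243  9.1778] yaw -0.0002029848753466259 | tcp [ 0.5413 -0.1534  0.1118] ang 66.98836982333765 F [-0.6209  0.0982  0.0411] t 6.85 q6 0.0008413798111662189
(352.5786123275757, 287.8109817504883) ((32.40296936035156, 19.210573196411133), 17.818889617919922) [ 0.3919 -0.1535]
(398.5, 277.0) ((12.0, 15.0), 90.0) [ 0.4254 -0.2793]
(449.19073486328125, 251.1958770751953) ((14.519450187683105, 14.011777877807617), 23.96249008178711) [ 0.5007 -0.4181]
(405.45050048828125, 225.50495147705078) ((13.433002471923828, 16.3186092376709), 84.2894058227539) [ 0.5683 -0.2956]
```

View pics/w4.png

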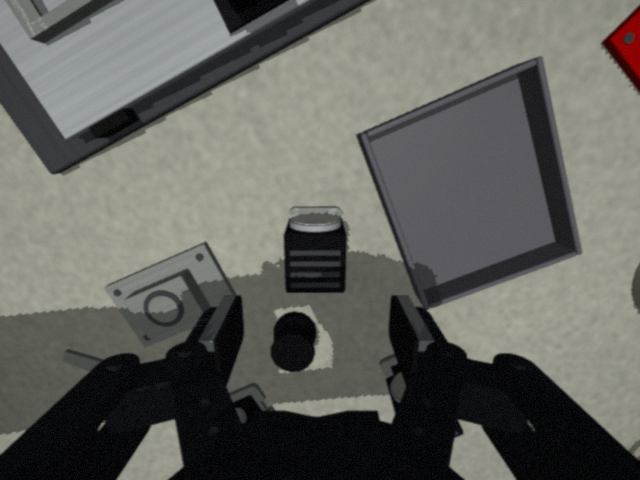

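The lamp sits centred between the fingers at column 316, with its lens at (315,220), pointing along tool +x as wanted.

Run:
```python
from h import *
C=cam("wrist",r.state()); print(plane(C,(316,258),.058),plane(C,(316,230),.058),plane(C,(316,292),.058))
```

```text
[ 0.5427 -0.1508  0.058 ] [ 0.5496 -0.1345  0.058 ] [ 0.5338 -0.1718  0.058 ]
```

move_arm(series=[{"dx":0,"dy":0,"dz":4,"yaw":0,"claw":6.5},{"dx":0,"dy":0,"dz":7.5,"yaw":0,"claw":6.5},{"dx":0,"dy":0,"dz":9.1,"yaw":0,"claw":6.5},{"dx":0,"dy":0,"dz":9.1,"yaw":0,"claw":5},{"dx":0,"dy":0,"dz":9.1,"yaw":0,"claw":3}], newtons=50)

```text
time_s: 7.45
tcp_pos: [0.5425, -0.1532, 0.0227]
eef_rot: [[0.388, 0.922, 0.001], [0.922, -0.388, -0.0], [-0.0, 0.001, -1.0]]
contact_force: [-4.2, 2.5, 3.7]
opening: 0.436
gripper_force: 53.0
```

move_arm(series=[{"dx":0,"dy":0,"dz":0,"yaw":0,"claw":3},{"dx":0,"dy":0,"dz":0,"yaw":0,"claw":3},{"dx":0,"dy":0,"dz":0,"yaw":0,"claw":3},{"dx":0,"dy":0,"dz":-1,"yaw":0,"claw":3},{"dx":0,"dy":0,"dz":-3,"yaw":0,"claw":3}])

```text
time_s: 7.95
tcp_pos: [0.5401, -0.1523, 0.0509]
eef_rot: [[0.388, 0.922, -0.004], [0.922, -0.388, 0.001], [-0.0, -0.004, -1.0]]
contact_force: [0.7, -0.4, -0.9]
opening: 0.436
gripper_force: 51.3
```

move_arm(series=[{"dx":0,"dy":0,"dz":-4,"yaw":0,"claw":3},{"dx":0,"dy":0,"dz":-8,"yaw":0,"claw":3},{"dx":0,"dy":0,"dz":-9.5,"yaw":-0.1,"claw":3},{"dx":0,"dy":0,"dz":-9.5,"yaw":-0.25,"claw":3},{"dx":0,"dy":0,"dz":-9.5,"yaw":-0.4,"claw":3}])

```text
time_s: 8.45
tcp_pos: [0.5427, -0.1534, 0.1491]
eef_rot: [[-0.008, 1.0, 0.003], [1.0, 0.008, -0.001], [-0.001, 0.003, -1.0]]
contact_force: [-0.5, 0.3, -1.8]
opening: 0.441
gripper_force: 51.5
```

Run:
```python
from h import *
to(*shoe("A",.034),.14,93.2)
s=r.state();print(s["opening"],s["gripper_force"])
```

```text
cm [27.837  12.2005  0.9109] yaw -0.04768783711020215 | tcp [ 0.5427 -0.1534  0.1491] ang 90.46768819947806 F [-0.5306  0.3057 -1.7612] t 8.45 q6 -0.40801613660518327
0.4413600632569069 51.482917070388794
```

move_arm(series=[{"dx":4.2,"dy":1.85,"dz":0,"yaw":-0.01,"claw":3},{"dx":8.4,"dy":3.7,"dz":0,"yaw":-0.02,"claw":3},{"dx":12.6,"dy":5.5,"dz":0,"yaw":-0.03,"claw":3},{"dx":16.8,"dy":7.4,"dz":0,"yaw":-0.04,"claw":3},{"dx":21,"dy":9.2,"dz":0,"yaw":-0.048,"claw":3}])

```text
time_s: 8.95
tcp_pos: [0.634, 0.0589, 0.1478]
eef_rot: [[-0.05, 0.999, 0.001], [0.999, 0.05, -0.0], [-0.0, 0.001, -1.0]]
contact_force: [0.3, -0.5, -2.1]
opening: 0.435
gripper_force: 51.5
```

move_arm(series=[{"dx":4,"dy":1.5,"dz":0,"yaw":0,"claw":3},{"dx":6.8,"dy":2.7,"dz":1,"yaw":0,"claw":3},{"dx":6.8,"dy":2.7,"dz":4,"yaw":0,"claw":3},{"dx":6.8,"dy":2.7,"dz":7,"yaw":0,"claw":3},{"dx":6.8,"dy":2.7,"dz":7,"yaw":0,"claw":3}])

```text
time_s: 9.45
tcp_pos: [0.6523, 0.1266, 0.0717]
eef_rot: [[-0.051, 0.999, -0.011], [0.999, 0.051, -0.001], [-0.0, -0.011, -1.0]]
contact_force: [-0.7, 0.0, -1.9]
opening: 0.442
gripper_force: 51.5
```

Run:
```python
from h import *
to(*shoe("A",.034),.0485,93.2)
im,C=snap("wrist","w5")
```

```text
cm [-0.1145  1.0335  2.3064] yaw -0.005028972085237754 | tcp [0.6523 0.1266 0.0717] ang 92.91186112422677 F [-0.7336  0.0302 -1.8573] t 9.45 q6 0.035435539906405085
```

View pics/w5.png

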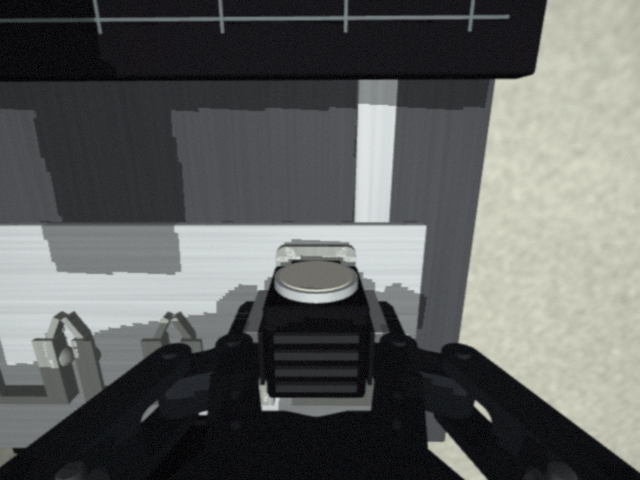

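The lamp is held square, lens to the board. I'll shift 1 cm in +x and lower it onto the plate.

move_arm(series=[{"dx":-0.1,"dy":1.0,"dz":0.5,"yaw":-0.005,"claw":3},{"dx":-0.1,"dy":1.0,"dz":1.2,"yaw":-0.005,"claw":3},{"dx":-0.1,"dy":1.0,"dz":1.8,"yaw":-0.005,"claw":3},{"dx":-0.1,"dy":1.0,"dz":2.2,"yaw":-0.005,"claw":3},{"dx":-0.1,"dy":1.0,"dz":2.2,"yaw":-0.005,"claw":3}])

```text
time_s: 10.0
tcp_pos: [0.6661, 0.1258, 0.0537]
eef_rot: [[-0.055, 0.999, -0.002], [0.999, 0.055, -0.0], [-0.0, -0.002, -1.0]]
contact_force: [-0.4, 1.1, -1.1]
opening: 0.438
gripper_force: 51.5
```

Run:
```python
from h import *
to(*shoe("A",.034),.0485,93.2)
```

```text
cm [ 0.0428 -0.3664  0.5237] yaw -0.0011262315755389228 | tcp [0.6661 0.1258 0.0537] ang 93.13547168396725 F [-0.4057  1.1001 -1.1122] t 10.0 q6 0.02838780099800807
```

move_arm(series=[{"dx":0,"dy":-0.3,"dz":0.2,"yaw":0,"claw":3},{"dx":0,"dy":-0.3,"dz":0.3,"yaw":0,"claw":3},{"dx":0,"dy":-0.3,"dz":0.3,"yaw":0,"claw":3},{"dx":0,"dy":-0.3,"dz":0.3,"yaw":0,"claw":3},{"dx":0,"dy":-0.3,"dz":0.3,"yaw":0,"claw":3}])

```text
time_s: 10.5
tcp_pos: [0.6641, 0.1259, 0.0518]
eef_rot: [[-0.055, 0.998, 0.0], [0.998, 0.055, 0.0], [0.0, 0.0, -1.0]]
contact_force: [-0.6, -0.2, 0.3]
opening: 0.44
gripper_force: 51.5
```

Run:
```python
from h import *
to(*shoe("A",.034),.0485,93.2)
```

```text
cm [ 0.0186 -0.1653  0.3326] yaw -0.000754367898582386 | tcp [0.6641 0.1259 0.0518] ang 93.15677790321108 F [-0.6433 -0.2034  0.2959] t 10.5 q6 0.028507315239568645
```

move_arm(series=[{"dx":0,"dy":-0.1,"dz":0.2,"yaw":0,"claw":3},{"dx":0,"dy":-0.1,"dz":0.35,"yaw":0,"claw":3},{"dx":0,"dy":-0.1,"dz":0.35,"yaw":0,"claw":3},{"dx":0,"dy":-0.1,"dz":0.35,"yaw":0,"claw":3},{"dx":0,"dy":-0.1,"dz":0.35,"yaw":0,"claw":3}])

```text
time_s: 11.0
tcp_pos: [0.663, 0.1258, 0.0486]
eef_rot: [[-0.055, 0.998, 0.0], [0.998, 0.055, -0.0], [-0.0, 0.0, -1.0]]
contact_force: [-2.0, -0.2, 4.7]
opening: 0.441
gripper_force: 51.9
```

move_arm(series=[{"dx":-0.6,"dy":0,"dz":0,"yaw":0,"claw":3},{"dx":-1.2,"dy":0,"dz":0,"yaw":0,"claw":3},{"dx":-1.8,"dy":0,"dz":0,"yaw":0,"claw":3},{"dx":-2.4,"dy":0,"dz":0,"yaw":0,"claw":3},{"dx":-2.4,"dy":0,"dz":0,"yaw":0,"claw":3}])

```text
time_s: 11.5
tcp_pos: [0.665, 0.1006, 0.0486]
eef_rot: [[-0.054, 0.999, 0.001], [0.999, 0.054, -0.001], [-0.001, 0.001, -1.0]]
contact_force: [0.3, 1.2, 4.5]
opening: 0.44
gripper_force: 52.2
```

move_arm(series=[{"dx":-0.5,"dy":0,"dz":0,"yaw":0,"claw":3},{"dx":-1.0,"dy":0,"dz":0,"yaw":0,"claw":3},{"dx":-1.4,"dy":0,"dz":0,"yaw":0,"claw":3},{"dx":-1.8,"dy":0,"dz":0,"yaw":0,"claw":3},{"dx":-2.1,"dy":0,"dz":0,"yaw":0,"claw":3}])

```text
time_s: 12.0
tcp_pos: [0.6658, 0.0876, 0.0498]
eef_rot: [[-0.053, 0.999, 0.001], [0.999, 0.053, 0.012], [0.012, 0.002, -1.0]]
contact_force: [-1.8, 18.2, 8.7]
opening: 0.438
gripper_force: 53.0
```

move_arm(series=[{"dx":-0.2,"dy":0,"dz":0,"yaw":0,"claw":3},{"dx":-0.4,"dy":0,"dz":0,"yaw":0,"claw":3},{"dx":-0.6,"dy":0,"dz":0,"yaw":0,"claw":3},{"dx":-0.8,"dy":0,"dz":0,"yaw":0,"claw":3},{"dx":-0.9,"dy":0,"dz":0,"yaw":0,"claw":3}])

```text
time_s: 12.5
tcp_pos: [0.6663, 0.0772, 0.0497]
eef_rot: [[-0.054, 0.999, 0.001], [0.999, 0.054, 0.009], [0.009, 0.002, -1.0]]
contact_force: [-0.8, 14.7, 8.0]
opening: 0.438
gripper_force: 53.0
```

move_arm(series=[{"dx":-0.2,"dy":0,"dz":0,"yaw":0,"claw":3},{"dx":-0.4,"dy":0,"dz":0,"yaw":0,"claw":3},{"dx":-0.6,"dy":0,"dz":0,"yaw":0,"claw":3},{"dx":-0.8,"dy":0,"dz":0,"yaw":0,"claw":3},{"dx":-0.8,"dy":0,"dz":0,"yaw":0,"claw":3}])

```text
time_s: 13.0
tcp_pos: [0.6672, 0.0657, 0.0495]
eef_rot: [[-0.055, 0.999, 0.002], [0.999, 0.055, 0.003], [0.003, 0.002, -1.0]]
contact_force: [-0.6, 7.6, 7.8]
opening: 0.443
gripper_force: 52.9
```

move_arm(series=[{"dx":-0.15,"dy":0,"dz":0,"yaw":0,"claw":3},{"dx":-0.3,"dy":0,"dz":0,"yaw":0,"claw":3},{"dx":-0.3,"dy":0,"dz":0,"yaw":0,"claw":3},{"dx":-0.3,"dy":0,"dz":0,"yaw":0,"claw":3},{"dx":-0.3,"dy":0,"dz":0,"yaw":0,"claw":3}])

```text
time_s: 13.5
tcp_pos: [0.6672, 0.0654, 0.0496]
eef_rot: [[-0.054, 0.999, 0.002], [0.999, 0.054, 0.008], [0.008, 0.002, -1.0]]
contact_force: [-0.1, 12.6, 8.7]
opening: 0.442
gripper_force: 52.9
```

move_arm(series=[{"dx":0,"dy":0,"dz":0,"yaw":0,"claw":5},{"dx":0,"dy":0,"dz":0,"yaw":0,"claw":5},{"dx":0,"dy":0,"dz":-2,"yaw":0,"claw":5},{"dx":0,"dy":0,"dz":-6,"yaw":0,"claw":5},{"dx":0,"dy":0,"dz":-10,"yaw":0,"claw":6}])

```text
time_s: 14.0
tcp_pos: [0.6643, 0.0593, 0.1461]
eef_rot: [[-0.054, 0.999, -0.006], [0.999, 0.054, -0.002], [-0.001, -0.006, -1.0]]
contact_force: [0.1, 0.2, 1.1]
opening: 0.7
gripper_force: 0.0
```

move_arm(series=[{"dx":-4.4,"dy":-1.5,"dz":0,"yaw":0,"claw":6.5},{"dx":-8.8,"dy":-3,"dz":0,"yaw":0,"claw":6.5},{"dx":-13.2,"dy":-4.5,"dz":0,"yaw":0,"claw":6.5},{"dx":-17.6,"dy":-6,"dz":0,"yaw":0,"claw":6.5},{"dx":-22,"dy":-7.5,"dz":0,"yaw":0,"claw":6.5}])

```text
time_s: 14.5
tcp_pos: [0.6016, -0.1655, 0.1468]
eef_rot: [[-0.055, 0.999, -0.003], [0.999, 0.055, -0.001], [-0.001, -0.003, -1.0]]
contact_force: [1.2, -0.0, -0.1]
opening: 0.765
gripper_force: 0.0
```

move_arm(series=[{"dx":-4.4,"dy":-1.5,"dz":1,"yaw":0.01,"claw":6.5},{"dx":-8.8,"dy":-3,"dz":2,"yaw":0.02,"claw":6.5},{"dx":-13.3,"dy":-4.3,"dz":3,"yaw":0.02,"claw":6.5},{"dx":-13.3,"dy":-4.3,"dz":3,"yaw":0.02,"claw":6.5},{"dx":-13.3,"dy":-4.3,"dz":3,"yaw":0.02,"claw":6.5}])

```text
time_s: 15.0
tcp_pos: [0.566, -0.2995, 0.1164]
eef_rot: [[-0.032, 0.999, -0.003], [1.0, 0.032, 0.001], [0.002, -0.003, -1.0]]
contact_force: [0.8, 0.4, -0.3]
opening: 0.761
gripper_force: 0.0
```

```bash
sed -i 's/P0=np.array(.*/P0=np.array([.567,.085])/' h.py
cat >> h.py <<'E'
def head(im,C,x,y,z=.058):
    # striped black head near expected spot: dark blob limited to a window that excludes the fingers
    u,v=proj(C,[x,y,z]); u,v=int(u),int(v); w=85
    m=np.zeros(im.shape[:2],np.uint8); sl=(slice(max(v-80,0),min(v+50,305)),slice(u-w,u+w))
    m[sl]=(im.max(2)[sl]<62)*255
    m=cv2.morphologyEx(m,cv2.MORPH_CLOSE,np.ones((9,9)))
    c=min((c for c in cv2.findContours(m,0,2)[0] if cv2.contourArea(c)>1200),key=lambda c:np.hypot(*(np.array(cv2.minAreaRect(c)[0])-(u,v))))
    b=cv2.boundingRect(c); print("expect",(u,v),"rect",cv2.minAreaRect(c),"box",b,"->",plane(C,(b[0]+b[2]/2,b[1]+b[3]/2),z)[:2])
E
python3 - <<'E'
from h import *
im,C=snap("wrist","w6"); to(.5683,-.297,.0215,92); head(im,C,.5683,-.297)
T=cam("top");im,_=snap("top","t4"); cv2.imwrite("pics/c4.png",np.hstack([cv2.resize(im[140:310,200:480,::-1],(400,243)),cv2.resize(cv2.imread("pics/w6.png"),(324,243))]))
E
```

```text
cm [0.1125 0.1663 9.5432] yaw -0.001398104162462725 | tcp [ 0.5669 -0.2983  0.1169] ang 91.9198945321712 F [-0.5084  0.3015 -0.0279] t 15.05 q6 -0.6272094253185183
expect (321, 257) rect ((319.08172607421875, 254.30740356445312), (71.48551940917969, 60.50693893432617), 86.42366790771484) box (288, 217, 63, 75) -> [ 0.5669 -0.2953]
```

View pics/c4.png

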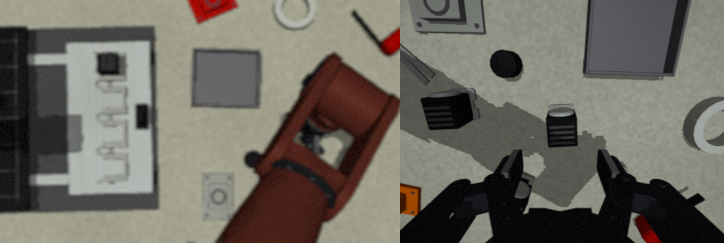

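The first lamp is home on the outermost shoe. The second lamp is centred between the fingers with its lens forward, so I'll grasp it.

move_arm(series=[{"dx":0,"dy":0,"dz":4,"yaw":-0.03,"claw":6.5},{"dx":0,"dy":0,"dz":7.5,"yaw":-0.03,"claw":6.5},{"dx":0,"dy":0,"dz":9.5,"yaw":-0.03,"claw":6.5},{"dx":0,"dy":0,"dz":9.5,"yaw":-0.03,"claw":5},{"dx":0,"dy":0,"dz":9.5,"yaw":-0.03,"claw":3}])

```text
time_s: 15.6
tcp_pos: [0.5686, -0.2969, 0.0233]
eef_rot: [[-0.067, 0.998, -0.0], [0.998, 0.067, 0.0], [0.0, -0.0, -1.0]]
contact_force: [2.0, -0.4, -1.0]
opening: 0.438
gripper_force: 54.3
```

move_arm(series=[{"dx":0,"dy":0,"dz":0,"yaw":0,"claw":3},{"dx":0,"dy":0,"dz":0,"yaw":0,"claw":3},{"dx":0,"dy":0,"dz":-2,"yaw":0,"claw":3},{"dx":0,"dy":0,"dz":-6,"yaw":0,"claw":3},{"dx":0,"dy":0,"dz":-10,"yaw":0,"claw":3}])

```text
time_s: 16.1
tcp_pos: [0.5676, -0.2978, 0.1242]
eef_rot: [[-0.065, 0.998, -0.001], [0.998, 0.065, 0.0], [0.001, -0.001, -1.0]]
contact_force: [0.1, -1.2, -0.1]
opening: 0.437
gripper_force: 52.8
```

move_arm(series=[{"dx":2,"dy":0,"dz":-2.5,"yaw":0,"claw":3},{"dx":4,"dy":0,"dz":-2.5,"yaw":0,"claw":3},{"dx":4,"dy":0,"dz":-2.5,"yaw":0,"claw":3},{"dx":4,"dy":0,"dz":-2.5,"yaw":0,"claw":3},{"dx":4,"dy":0,"dz":-2.5,"yaw":0,"claw":3}])

```text
time_s: 16.6
tcp_pos: [0.5643, -0.2578, 0.146]
eef_rot: [[-0.065, 0.998, -0.003], [0.998, 0.065, 0.001], [0.002, -0.003, -1.0]]
contact_force: [-0.2, -0.4, -0.8]
opening: 0.441
gripper_force: 52.8
```

Run:
```python
from h import *
to(*shoe("B",.034),.0535,93.2)
```

```text
cm [37.5426  5.8632  9.285 ] yaw 0.00929750957256723 | tcp [ 0.5643 -0.2578  0.146 ] ang 93.7327080584906 F [-0.2128 -0.4094 -0.7636] t 16.6 q6 -0.6063257010834396
```

move_arm(series=[{"dx":4.7,"dy":0.75,"dz":0,"yaw":0.009,"claw":3},{"dx":9.4,"dy":1.5,"dz":0,"yaw":0.009,"claw":3},{"dx":14.1,"dy":2.2,"dz":0,"yaw":0.009,"claw":3},{"dx":18.8,"dy":3,"dz":0,"yaw":0.009,"claw":3},{"dx":23.5,"dy":3.7,"dz":0,"yaw":0.009,"claw":3}])

```text
time_s: 17.1
tcp_pos: [0.5866, -0.0202, 0.1465]
eef_rot: [[-0.055, 0.998, -0.002], [0.999, 0.055, 0.0], [0.0, -0.002, -1.0]]
contact_force: [1.0, 0.2, -1.5]
opening: 0.439
gripper_force: 52.8
```

move_arm(series=[{"dx":4.7,"dy":0.8,"dz":0,"yaw":0,"claw":3},{"dx":9.4,"dy":1.5,"dz":0,"yaw":0,"claw":3},{"dx":14,"dy":1.9,"dz":1,"yaw":0,"claw":3},{"dx":14,"dy":1.9,"dz":5,"yaw":0,"claw":3},{"dx":14,"dy":1.9,"dz":8.5,"yaw":0,"claw":3}])

```text
time_s: 17.6
tcp_pos: [0.5985, 0.121, 0.0615]
eef_rot: [[-0.059, 0.998, 0.001], [0.998, 0.059, -0.0], [-0.0, 0.001, -1.0]]
contact_force: [-1.6, -0.1, -1.6]
opening: 0.434
gripper_force: 52.9
```

move_arm(series=[{"dx":0,"dy":0,"dz":0.4,"yaw":0,"claw":3},{"dx":0,"dy":0,"dz":0.4,"yaw":0,"claw":3},{"dx":0,"dy":0,"dz":0.4,"yaw":0,"claw":3},{"dx":0,"dy":0,"dz":0.4,"yaw":0,"claw":3},{"dx":0,"dy":0,"dz":0.4,"yaw":0,"claw":3}])

```text
time_s: 18.1
tcp_pos: [0.6001, 0.1193, 0.0614]
eef_rot: [[-0.055, 0.998, 0.004], [0.998, 0.055, 0.0], [0.0, 0.004, -1.0]]
contact_force: [-0.3, 0.2, -1.5]
opening: 0.44
gripper_force: 52.8
```

Run:
```python
from h import *
to(*shoe("B",.034),.0485,93.2)
```

```text
cm [ 0.1592 -0.2027  1.2843] yaw -0.0005182426194978784 | tcp [0.6001 0.1193 0.0614] ang 93.17030688513897 F [-0.2744  0.1683 -1.5131] t 18.1 q6 0.026260861913654183
```

move_arm(series=[{"dx":0.1,"dy":-0.15,"dz":0.4,"yaw":0,"claw":3},{"dx":0.1,"dy":-0.15,"dz":0.8,"yaw":0,"claw":3},{"dx":0.1,"dy":-0.15,"dz":1.0,"yaw":0,"claw":3},{"dx":0.1,"dy":-0.15,"dz":1.0,"yaw":0,"claw":3},{"dx":0.1,"dy":-0.15,"dz":1.0,"yaw":0,"claw":3}])

```text
time_s: 18.6
tcp_pos: [0.5966, 0.1205, 0.0492]
eef_rot: [[-0.056, 0.998, -0.0], [0.998, 0.056, -0.0], [-0.0, -0.0, -1.0]]
contact_force: [-1.2, 0.3, 1.5]
opening: 0.437
gripper_force: 53.0
```

Run:
```python
from h import *
to(*shoe("B",.034),.0485,93.2)
```

```text
cm [0.0193 0.1495 0.0688] yaw 0.0002340959087371148 | tcp [0.5966 0.1205 0.0492] ang 93.21341270757192 F [-1.2228  0.349   1.5399] t 18.6 q6 0.0280130164374017
```

move_arm(series=[{"dx":-0.2,"dy":0.1,"dz":0.15,"yaw":0,"claw":3},{"dx":-0.8,"dy":0.1,"dz":0.15,"yaw":0,"claw":3},{"dx":-1.4,"dy":0.1,"dz":0.15,"yaw":0,"claw":3},{"dx":-2.0,"dy":0.1,"dz":0.15,"yaw":0,"claw":3},{"dx":-2.4,"dy":0.1,"dz":0.15,"yaw":0,"claw":3}])

```text
time_s: 19.1
tcp_pos: [0.5998, 0.0991, 0.0493]
eef_rot: [[-0.054, 0.999, 0.001], [0.999, 0.054, 0.005], [0.005, 0.001, -1.0]]
contact_force: [-3.1, 6.9, 7.6]
opening: 0.438
gripper_force: 53.7
```

move_arm(series=[{"dx":-0.5,"dy":0,"dz":0,"yaw":0,"claw":3},{"dx":-1.0,"dy":0,"dz":0,"yaw":0,"claw":3},{"dx":-1.4,"dy":0,"dz":0,"yaw":0,"claw":3},{"dx":-1.8,"dy":0,"dz":0,"yaw":0,"claw":3},{"dx":-2.1,"dy":0,"dz":0,"yaw":0,"claw":3}])

```text
time_s: 19.6
tcp_pos: [0.6005, 0.0816, 0.0496]
eef_rot: [[-0.053, 0.999, 0.001], [0.999, 0.053, 0.011], [0.011, 0.001, -1.0]]
contact_force: [-3.8, 17.5, 11.6]
opening: 0.442
gripper_force: 52.6
```

move_arm(series=[{"dx":-0.3,"dy":0,"dz":0,"yaw":0,"claw":3},{"dx":-0.6,"dy":0,"dz":0,"yaw":0,"claw":3},{"dx":-0.9,"dy":0,"dz":0,"yaw":0,"claw":3},{"dx":-1.2,"dy":0,"dz":0,"yaw":0,"claw":3},{"dx":-1.5,"dy":0,"dz":0,"yaw":0,"claw":3}])

```text
time_s: 20.1
tcp_pos: [0.6017, 0.0664, 0.0496]
eef_rot: [[-0.052, 0.999, 0.001], [0.999, 0.052, 0.011], [0.011, 0.002, -1.0]]
contact_force: [-3.3, 21.0, 11.1]
opening: 0.436
gripper_force: 52.7
```

move_arm(series=[{"dx":-0.2,"dy":0,"dz":0,"yaw":0,"claw":3},{"dx":-0.4,"dy":0,"dz":0,"yaw":0,"claw":3},{"dx":-0.6,"dy":0,"dz":0,"yaw":0,"claw":3},{"dx":-0.6,"dy":0,"dz":0,"yaw":0,"claw":3},{"dx":-0.6,"dy":0,"dz":0,"yaw":0,"claw":3}])

```text
time_s: 20.6
tcp_pos: [0.602, 0.0635, 0.0504]
eef_rot: [[-0.053, 0.999, 0.001], [0.998, 0.053, 0.016], [0.016, 0.002, -1.0]]
contact_force: [-4.3, 23.1, 13.6]
opening: 0.441
gripper_force: 52.6
```

move_arm(series=[{"dx":-0.2,"dy":0,"dz":0,"yaw":0,"claw":3},{"dx":-0.3,"dy":0,"dz":0,"yaw":0,"claw":3},{"dx":-0.3,"dy":0,"dz":0,"yaw":0,"claw":3},{"dx":-0.3,"dy":0,"dz":0,"yaw":0,"claw":3},{"dx":-0.3,"dy":0,"dz":0,"yaw":0,"claw":3}])

```text
time_s: 21.1
tcp_pos: [0.6021, 0.0634, 0.0505]
eef_rot: [[-0.052, 0.999, 0.001], [0.998, 0.052, 0.02], [0.02, 0.002, -1.0]]
contact_force: [-3.7, 30.6, 14.2]
opening: 0.441
gripper_force: 52.5
```

move_arm(series=[{"dx":0,"dy":0,"dz":0,"yaw":0,"claw":4.9},{"dx":0,"dy":0,"dz":0,"yaw":0,"claw":4.9},{"dx":0.5,"dy":0,"dz":-2,"yaw":0,"claw":4.9},{"dx":0.5,"dy":0,"dz":-6,"yaw":0,"claw":4.9},{"dx":0.5,"dy":0,"dz":-10,"yaw":0,"claw":6}])

```text
time_s: 21.6
tcp_pos: [0.5999, 0.0553, 0.1465]
eef_rot: [[-0.055, 0.998, -0.004], [0.998, 0.055, -0.001], [-0.001, -0.004, -1.0]]
contact_force: [0.4, -0.4, -0.3]
opening: 0.699
gripper_force: 0.0
```

move_arm(series=[{"dx":-4,"dy":-2.3,"dz":0,"yaw":0,"claw":6.5},{"dx":-8,"dy":-4.6,"dz":0,"yaw":0,"claw":6.5},{"dx":-12,"dy":-6.9,"dz":0,"yaw":0,"claw":6.5},{"dx":-16,"dy":-9.2,"dz":0,"yaw":0,"claw":6.5},{"dx":-20,"dy":-11.5,"dz":0,"yaw":0,"claw":6.5}])

```text
time_s: 22.1
tcp_pos: [0.496, -0.152, 0.147]
eef_rot: [[-0.055, 0.998, -0.001], [0.998, 0.055, -0.001], [-0.001, -0.001, -1.0]]
contact_force: [1.4, -0.5, -0.3]
opening: 0.762
gripper_force: 0.0
```

move_arm(series=[{"dx":-4,"dy":-2.3,"dz":1,"yaw":0,"claw":6.5},{"dx":-8,"dy":-4.6,"dz":2,"yaw":0,"claw":6.5},{"dx":-12,"dy":-6.9,"dz":3,"yaw":0,"claw":6.5},{"dx":-13.4,"dy":-8.2,"dz":3,"yaw":0,"claw":6.5},{"dx":-13.4,"dy":-8.2,"dz":3,"yaw":0,"claw":6.5}])

```text
time_s: 22.6
tcp_pos: [0.4206, -0.2906, 0.1166]
eef_rot: [[-0.05, 0.999, -0.002], [0.999, 0.05, -0.0], [0.0, -0.002, -1.0]]
contact_force: [-0.1, -0.5, -0.4]
opening: 0.763
gripper_force: 0.0
```

Run:
```python
from h import *
im,C=snap("wrist","w7"); to(.4235,-.28,.0215,94); head(im,C,.4235,-.28)
```

```text
cm [0.9179 0.2335 9.5371] yaw -0.018117766326121044 | tcp [ 0.4217 -0.2893  0.1169] ang 92.961928455309 F [-0.0885  0.1175 -0.4818] t 22.65 q6 -0.7898443582119329
expect (323, 244) rect ((316.89434814453125, 239.5620574951172), (71.95579528808594, 61.36355972290039), 88.63607025146484) box (286, 203, 63, 74) -> [ 0.4197 -0.2772]
```

move_arm(series=[{"dx":1.0,"dy":-0.1,"dz":4,"yaw":-0.018,"claw":6.5},{"dx":1.0,"dy":-0.1,"dz":7.5,"yaw":-0.018,"claw":6.5},{"dx":1.0,"dy":-0.1,"dz":9.5,"yaw":-0.018,"claw":6.5},{"dx":1.0,"dy":-0.1,"dz":9.5,"yaw":-0.018,"claw":5},{"dx":1.0,"dy":-0.1,"dz":9.5,"yaw":-0.018,"claw":3}])

```text
time_s: 23.15
tcp_pos: [0.422, -0.2773, 0.0227]
eef_rot: [[-0.075, 0.997, -0.001], [0.997, 0.075, 0.001], [0.001, -0.001, -1.0]]
contact_force: [-1.5, 2.1, 0.5]
opening: 0.438
gripper_force: 53.6
```

move_arm(series=[{"dx":0,"dy":0,"dz":0,"yaw":0,"claw":3},{"dx":0,"dy":0,"dz":0,"yaw":0,"claw":3},{"dx":0,"dy":0,"dz":-2,"yaw":0,"claw":3},{"dx":0,"dy":0,"dz":-6,"yaw":0,"claw":3},{"dx":0,"dy":0,"dz":-10,"yaw":0,"claw":3}])

```text
time_s: 23.65
tcp_pos: [0.4213, -0.2775, 0.1238]
eef_rot: [[-0.074, 0.997, -0.001], [0.997, 0.074, 0.001], [0.001, -0.001, -1.0]]
contact_force: [-0.1, -0.1, -1.1]
opening: 0.439
gripper_force: 52.2
```

move_arm(series=[{"dx":2,"dy":0,"dz":-2.5,"yaw":0,"claw":3},{"dx":4,"dy":0,"dz":-2.5,"yaw":0,"claw":3},{"dx":4,"dy":0,"dz":-2.5,"yaw":0,"claw":3},{"dx":4,"dy":0,"dz":-2.5,"yaw":0,"claw":3},{"dx":4,"dy":0,"dz":-2.5,"yaw":0,"claw":3}])

```text
time_s: 24.15
tcp_pos: [0.4186, -0.2384, 0.1473]
eef_rot: [[-0.074, 0.997, -0.0], [0.997, 0.074, -0.0], [-0.0, -0.0, -1.0]]
contact_force: [-0.3, -0.1, -1.2]
opening: 0.436
gripper_force: 52.4
```

Run:
```python
from h import *
to(*shoe("D",.034),.0535,93.2)
```

```text
cm [34.7374  7.3513  9.3721] yaw 0.017992694748971166 | tcp [ 0.4186 -0.2384  0.1473] ang 94.23090547118323 F [-0.3467 -0.059  -1.1603] t 24.15 q6 -0.7369905778979207
```

move_arm(series=[{"dx":4.3,"dy":0.9,"dz":0,"yaw":0.018,"claw":3},{"dx":8.6,"dy":1.8,"dz":0,"yaw":0.018,"claw":3},{"dx":12.9,"dy":2.7,"dz":0,"yaw":0.018,"claw":3},{"dx":17.2,"dy":3.6,"dz":0,"yaw":0.018,"claw":3},{"dx":21.5,"dy":4.5,"dz":0,"yaw":0.018,"claw":3}])

```text
time_s: 24.65
tcp_pos: [0.4479, -0.0193, 0.1472]
eef_rot: [[-0.055, 0.999, -0.0], [0.999, 0.055, -0.0], [-0.0, -0.0, -1.0]]
contact_force: [0.6, 0.7, -2.2]
opening: 0.437
gripper_force: 52.4
```

move_arm(series=[{"dx":4.5,"dy":1,"dz":0,"yaw":0,"claw":3},{"dx":9,"dy":2,"dz":0,"yaw":0,"claw":3},{"dx":13.3,"dy":2.6,"dz":1,"yaw":0,"claw":3},{"dx":13.3,"dy":2.6,"dz":5,"yaw":0,"claw":3},{"dx":13.3,"dy":2.6,"dz":8.5,"yaw":0,"claw":3}])

```text
time_s: 25.15
tcp_pos: [0.4675, 0.1152, 0.0618]
eef_rot: [[-0.059, 0.998, 0.002], [0.998, 0.059, -0.0], [-0.0, 0.002, -1.0]]
contact_force: [0.7, -0.3, -2.7]
opening: 0.439
gripper_force: 52.5
```

move_arm(series=[{"dx":0,"dy":0,"dz":0.4,"yaw":0,"claw":3},{"dx":0,"dy":0,"dz":0.6,"yaw":0,"claw":3},{"dx":0,"dy":0,"dz":0.6,"yaw":0,"claw":3},{"dx":0,"dy":0,"dz":0.6,"yaw":0,"claw":3},{"dx":0,"dy":0,"dz":0.6,"yaw":0,"claw":3}])

```text
time_s: 25.65
tcp_pos: [0.468, 0.1138, 0.0584]
eef_rot: [[-0.055, 0.998, 0.004], [0.998, 0.055, 0.0], [0.0, 0.004, -1.0]]
contact_force: [-0.4, -0.1, -0.7]
opening: 0.437
gripper_force: 52.3
```

Run:
```python
from h import *
to(*shoe("D",.034),.0485,93.2)
```

```text
cm [-0.0257 -0.1827  0.9889] yaw -0.0005962857574149732 | tcp [0.468  0.1138 0.0584] ang 93.16583534271636 F [-0.4058 -0.1015 -0.6581] t 25.65 q6 0.037290627088363004
```

move_arm(series=[{"dx":0,"dy":-0.1,"dz":0.5,"yaw":0,"claw":3},{"dx":0,"dy":-0.1,"dz":0.9,"yaw":0,"claw":3},{"dx":0,"dy":-0.1,"dz":1.1,"yaw":0,"claw":3},{"dx":0,"dy":-0.1,"dz":1.1,"yaw":0,"claw":3},{"dx":0,"dy":-0.1,"dz":1.1,"yaw":0,"claw":3}])

```text
time_s: 26.15
tcp_pos: [0.4658, 0.1139, 0.0485]
eef_rot: [[-0.056, 0.998, -0.001], [0.998, 0.056, -0.0], [-0.0, -0.001, -1.0]]
contact_force: [-8.1, -1.8, 19.0]
opening: 0.439
gripper_force: 55.0
```

move_arm(series=[{"dx":-0.4,"dy":0,"dz":0,"yaw":0,"claw":3},{"dx":-0.9,"dy":0,"dz":0,"yaw":0,"claw":3},{"dx":-1.4,"dy":0,"dz":0,"yaw":0,"claw":3},{"dx":-1.9,"dy":0,"dz":0,"yaw":0,"claw":3},{"dx":-2.4,"dy":0,"dz":0,"yaw":0,"claw":3}])

```text
time_s: 26.65
tcp_pos: [0.4686, 0.0954, 0.0488]
eef_rot: [[-0.051, 0.999, 0.003], [0.999, 0.051, 0.012], [0.012, 0.004, -1.0]]
contact_force: [-4.0, 5.8, 6.1]
opening: 0.441
gripper_force: 53.2
```

move_arm(series=[{"dx":-0.5,"dy":-0.1,"dz":0,"yaw":0,"claw":3},{"dx":-1.0,"dy":-0.1,"dz":0,"yaw":0,"claw":3},{"dx":-1.4,"dy":-0.1,"dz":0,"yaw":0,"claw":3},{"dx":-1.8,"dy":-0.1,"dz":0,"yaw":0,"claw":3},{"dx":-2.1,"dy":-0.1,"dz":0,"yaw":0,"claw":3}])

```text
time_s: 27.15
tcp_pos: [0.4692, 0.0765, 0.0506]
eef_rot: [[-0.05, 0.999, 0.003], [0.999, 0.05, 0.016], [0.016, 0.004, -1.0]]
contact_force: [-9.1, 28.7, 26.9]
opening: 0.439
gripper_force: 58.3
```

move_arm(series=[{"dx":-0.3,"dy":0,"dz":0,"yaw":0,"claw":3},{"dx":-0.6,"dy":0,"dz":0,"yaw":0,"claw":3},{"dx":-0.9,"dy":0,"dz":0,"yaw":0,"claw":3},{"dx":-1.2,"dy":0,"dz":0,"yaw":0,"claw":3},{"dx":-1.5,"dy":0,"dz":0,"yaw":0,"claw":3}])

```text
time_s: 27.65
tcp_pos: [0.4697, 0.0654, 0.0503]
eef_rot: [[-0.047, 0.999, 0.003], [0.999, 0.047, 0.024], [0.024, 0.004, -1.0]]
contact_force: [-5.3, 41.7, 27.0]
opening: 0.437
gripper_force: 59.3
```

move_arm(series=[{"dx":-0.2,"dy":0,"dz":0,"yaw":0,"claw":3},{"dx":-0.4,"dy":0,"dz":0,"yaw":0,"claw":3},{"dx":-0.5,"dy":0,"dz":0,"yaw":0,"claw":3},{"dx":-0.5,"dy":0,"dz":0,"yaw":0,"claw":3},{"dx":-0.5,"dy":0,"dz":0,"yaw":0,"claw":3}])

```text
time_s: 28.15
tcp_pos: [0.4698, 0.063, 0.05]
eef_rot: [[-0.046, 0.999, 0.003], [0.999, 0.046, 0.028], [0.028, 0.004, -1.0]]
contact_force: [-4.9, 46.9, 23.6]
opening: 0.437
gripper_force: 59.4
```

move_arm(series=[{"dx":0.3,"dy":0,"dz":-0.3,"yaw":0,"claw":3},{"dx":0.3,"dy":0,"dz":-0.3,"yaw":0,"claw":3},{"dx":0.3,"dy":0,"dz":-0.3,"yaw":0,"claw":3},{"dx":0.0,"dy":0,"dz":-0.3,"yaw":0,"claw":3},{"dx":-0.1,"dy":0,"dz":-0.3,"yaw":0,"claw":3}])

```text
time_s: 28.65
tcp_pos: [0.4697, 0.0618, 0.0501]
eef_rot: [[-0.046, 0.999, 0.005], [0.999, 0.046, 0.028], [0.028, 0.006, -1.0]]
contact_force: [2.9, 49.4, 2.7]
opening: 0.44
gripper_force: 56.6
```

move_arm(series=[{"dx":0.6,"dy":0,"dz":0,"yaw":0,"claw":3},{"dx":0.6,"dy":0,"dz":0,"yaw":0,"claw":4.9},{"dx":0.6,"dy":0,"dz":0,"yaw":0,"claw":4.9},{"dx":0.6,"dy":0,"dz":-4,"yaw":0,"claw":4.9},{"dx":0.6,"dy":0,"dz":-8,"yaw":0,"claw":4.9}])

```text
time_s: 29.15
tcp_pos: [0.4657, 0.0532, 0.1276]
eef_rot: [[-0.055, 0.998, -0.005], [0.998, 0.055, -0.001], [-0.0, -0.005, -1.0]]
contact_force: [1.2, -1.7, 1.0]
opening: 0.573
gripper_force: 0.0
```

move_arm(series=[{"dx":-4,"dy":3,"dz":-4,"yaw":0,"claw":5},{"dx":-6,"dy":6,"dz":-5,"yaw":0,"claw":5},{"dx":-6,"dy":6,"dz":-5,"yaw":0,"claw":5},{"dx":-6,"dy":6,"dz":-5,"yaw":0,"claw":5},{"dx":-6,"dy":6,"dz":-5,"yaw":0,"claw":5}])

```text
time_s: 29.65
tcp_pos: [0.5292, -0.0028, 0.177]
eef_rot: [[-0.055, 0.998, -0.004], [0.998, 0.055, 0.0], [0.001, -0.004, -1.0]]
contact_force: [-0.9, -0.9, -0.8]
opening: 0.581
gripper_force: 0.0
```

Run:
```python
from h import *
import pickle
im,C=snap("wrist","w8"); s=r.state();pickle.dump(C,open("w8.pkl","wb"));print(s["tcp_pos"],s["contact_force"])
cv2.imwrite("pics/w8c.png",cv2.resize(im[60:330,60:600,::-1],None,fx=1.48,fy=1.48,interpolation=3))
```

```text
[ 0.5289 -0.0024  0.1768] [0.4561 0.7762 0.2949]
```

View pics/w8c.png

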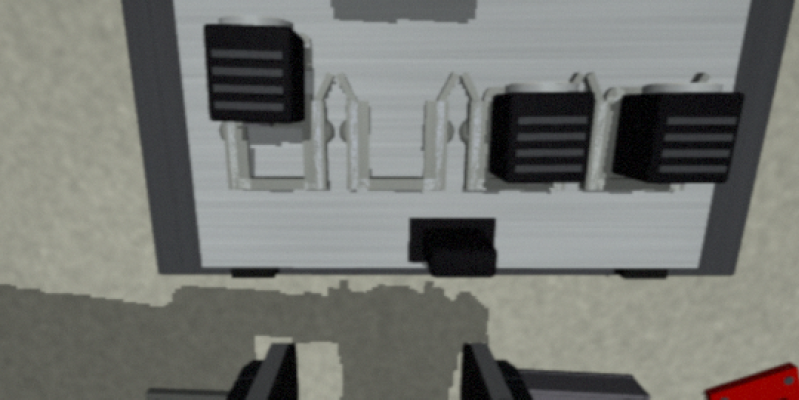

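Lamps 1 and 2 are home at crop (680,137) and (545,137). Lamp 3, at crop (252,72), slipped in the grip and stands about 25 mm short, at the spring balls. I'll regrasp it more firmly.

Run:
```python
from h import *
import pickle
C=pickle.load(open("w8.pkl","rb")); g=lambda u,v,z=.084:plane(C,(60+u/1.48,60+v/1.48),z)[:2]
for q in [((207,27),(290,26),(298,122),(210,118)),((507,92),(590,93),(590,183),(495,178)),((660,92),(742,94),(728,182),(650,180))]:
    P=[g(*p) for p in q]; print(np.mean(P,0),[ (P[1]-P[0]),(P[2]-P[3]),P[0]-P[3]])
print("D channel back", (g(250,180,.0365)+g(306,183,.0365))/2,"mouth",(g(247,130,.0365)+g(312,130,.0365))/2, "C",(g(367,150,.0365)+g(426,150,.0365))/2)
to(.468,.08,.12,93.2)
```

```text
[0.4677 0.0837] [array([0.035 , 0.0023]), array([0.039 , 0.0005]), array([0.0003, 0.0369])]
[0.5988 0.0644] [array([0.0362, 0.0016]), array([0.0438, 0.0002]), array([0.0006, 0.0374])]
[0.6655 0.0679] [array([0.0358, 0.0012]), array([0.0358, 0.0011]), array([-0.0038,  0.038 ])]
D channel back [0.47   0.0311] mouth [0.4709 0.0587] C [0.5342 0.0517]
cm [ 8.5609 -5.5996  5.7074] yaw -5.0850922862805986e-05 | tcp [ 0.5289 -0.0024  0.1768] ang 93.19708645673562 F [0.4561 0.7762 0.2949] t 29.7 q6 -0.19302620208243035
```

move_arm(series=[{"dx":3,"dy":-2,"dz":0,"yaw":0,"claw":5.5},{"dx":6,"dy":-4,"dz":0,"yaw":0,"claw":5.5},{"dx":8.7,"dy":-5.6,"dz":2,"yaw":0,"claw":5.5},{"dx":8.7,"dy":-5.6,"dz":5,"yaw":0,"claw":5.5},{"dx":8.7,"dy":-5.6,"dz":5.7,"yaw":0,"claw":5.5}])

```text
time_s: 30.2
tcp_pos: [0.465, 0.0821, 0.1174]
eef_rot: [[-0.059, 0.998, -0.009], [0.998, 0.059, -0.0], [0.0, -0.009, -1.0]]
contact_force: [-0.8, 0.3, -0.8]
opening: 0.647
gripper_force: 0.0
```

move_arm(series=[{"dx":0,"dy":0,"dz":3,"yaw":0,"claw":5.5},{"dx":0,"dy":0,"dz":5,"yaw":0,"claw":5.5},{"dx":0,"dy":0,"dz":6.5,"yaw":0,"claw":5.5},{"dx":0,"dy":0,"dz":6.8,"yaw":0,"claw":5.5},{"dx":0,"dy":0,"dz":6.8,"yaw":0,"claw":5.5}])

```text
time_s: 30.7
tcp_pos: [0.4696, 0.0809, 0.0532]
eef_rot: [[-0.056, 0.998, -0.002], [0.998, 0.056, -0.0], [-0.0, -0.002, -1.0]]
contact_force: [0.6, 0.1, 0.1]
opening: 0.645
gripper_force: 0.0
```

Run:
```python
from h import *
to(.468,.0825,.0495,93.2)
```

```text
cm [ 0.1648 -0.1501  0.3749] yaw -8.347423943990818e-05 | tcp [0.4696 0.0809 0.0532] ang 93.19521727838203 F [0.6028 0.0553 0.0611] t 30.7 q6 -0.032411170458830525
```

move_arm(series=[{"dx":0.15,"dy":-0.1,"dz":0.2,"yaw":0,"claw":5},{"dx":0.15,"dy":-0.1,"dz":0.2,"yaw":0,"claw":3},{"dx":0.15,"dy":-0.1,"dz":0.2,"yaw":0,"claw":3},{"dx":0.15,"dy":-0.1,"dz":0.2,"yaw":0,"claw":3},{"dx":0.15,"dy":-0.1,"dz":0.2,"yaw":0,"claw":3}], newtons=80)

```text
time_s: 31.2
tcp_pos: [0.4689, 0.0827, 0.0527]
eef_rot: [[-0.056, 0.998, -0.0], [0.998, 0.056, 0.0], [0.0, -0.0, -1.0]]
contact_force: [-2.9, 0.4, 5.8]
opening: 0.433
gripper_force: 80.3
```

move_arm(series=[{"dx":-0.3,"dy":0,"dz":0,"yaw":0,"claw":3},{"dx":-0.6,"dy":0,"dz":0,"yaw":0,"claw":3},{"dx":-0.8,"dy":0,"dz":0,"yaw":0,"claw":3},{"dx":-1.0,"dy":0,"dz":0,"yaw":0,"claw":3},{"dx":-1.2,"dy":0,"dz":0,"yaw":0,"claw":3}])

```text
time_s: 31.7
tcp_pos: [0.4695, 0.076, 0.053]
eef_rot: [[-0.052, 0.999, -0.0], [0.999, 0.052, 0.011], [0.011, 0.0, -1.0]]
contact_force: [-4.3, 16.2, 6.1]
opening: 0.433
gripper_force: 80.2
```

move_arm(series=[{"dx":-0.3,"dy":-0.1,"dz":0,"yaw":0,"claw":3},{"dx":-0.6,"dy":-0.1,"dz":0,"yaw":0,"claw":3},{"dx":-0.9,"dy":-0.1,"dz":0,"yaw":0,"claw":3},{"dx":-1.2,"dy":-0.1,"dz":0,"yaw":0,"claw":3},{"dx":-1.2,"dy":-0.1,"dz":0,"yaw":0,"claw":3}])

```text
time_s: 32.2
tcp_pos: [0.4703, 0.0592, 0.0526]
eef_rot: [[-0.056, 0.998, 0.002], [0.998, 0.056, 0.001], [0.001, 0.002, -1.0]]
contact_force: [-1.5, 1.4, 4.0]
opening: 0.432
gripper_force: 80.9
```

move_arm(series=[{"dx":-0.3,"dy":0,"dz":0,"yaw":0,"claw":3},{"dx":-0.6,"dy":0,"dz":0,"yaw":0,"claw":3},{"dx":-0.9,"dy":0,"dz":0,"yaw":0,"claw":3},{"dx":-0.9,"dy":0,"dz":0,"yaw":0,"claw":3},{"dx":-0.9,"dy":0,"dz":0,"yaw":0,"claw":3}])

```text
time_s: 32.7
tcp_pos: [0.4705, 0.0546, 0.053]
eef_rot: [[-0.052, 0.999, 0.001], [0.999, 0.052, 0.011], [0.011, 0.002, -1.0]]
contact_force: [-2.6, 19.5, 8.8]
opening: 0.435
gripper_force: 81.1
```

move_arm(series=[{"dx":0.3,"dy":0,"dz":0,"yaw":0,"claw":4.9},{"dx":0.5,"dy":0,"dz":0,"yaw":0,"claw":4.9},{"dx":0.5,"dy":0,"dz":-2,"yaw":0,"claw":4.9},{"dx":0.5,"dy":0,"dz":-6,"yaw":0,"claw":4.9},{"dx":0.5,"dy":0,"dz":-10,"yaw":0,"claw":6}])

```text
time_s: 33.2
tcp_pos: [0.4685, 0.0537, 0.1514]
eef_rot: [[-0.055, 0.998, -0.003], [0.998, 0.055, -0.001], [-0.001, -0.003, -1.0]]
contact_force: [0.7, 0.2, -0.0]
opening: 0.7
gripper_force: 0.0
```

move_arm(series=[{"dx":-4.7,"dy":0,"dz":0,"yaw":0.05,"claw":6.5},{"dx":-9.4,"dy":0.1,"dz":0,"yaw":0.15,"claw":6.5},{"dx":-14.1,"dy":0.2,"dz":0,"yaw":0.25,"claw":6.5},{"dx":-18.8,"dy":0.3,"dz":0,"yaw":0.36,"claw":6.5},{"dx":-23.5,"dy":0.4,"dz":0,"yaw":0.475,"claw":6.5}])

```text
time_s: 33.7
tcp_pos: [0.4862, -0.1826, 0.1515]
eef_rot: [[0.412, 0.911, -0.0], [0.911, -0.412, -0.001], [-0.001, 0.001, -1.0]]
contact_force: [1.8, -0.0, 0.1]
opening: 0.761
gripper_force: 0.0
```

Run:
```python
from h import *
import pickle
to(.5005,-.4165,.117,66)
T=cam("top");im,_=snap("top","t5")
m=((cv2.cvtColor(im,cv2.COLOR_RGB2HSV)[...,2]<60)*255).astype(np.uint8)
for c in cv2.findContours(m[215:300,420:480].copy(),0,2)[0]:
    if 80<cv2.contourArea(c)<600:
        q=cv2.minAreaRect(c);p=(q[0][0]+420,q[0][1]+215);print(p,q[1:],plane(T,p,.05)[:2])
```

```text
cm [-20.7204  10.9251   3.4813] yaw -0.005423207189393812 | tcp [ 0.4862 -0.1826  0.1515] ang 65.68927311662273 F [ 1.7888 -0.0019  0.1044] t 33.7 q6 -0.06893989237704067
(449.4000015258789, 251.20000457763672) ((14.310833930969238, 13.416407585144043), 26.56505012512207) [ 0.5007 -0.4187]
```

move_arm(series=[{"dx":-4.2,"dy":2.2,"dz":0,"yaw":0,"claw":6.5},{"dx":-8.4,"dy":4.4,"dz":1,"yaw":0,"claw":6.5},{"dx":-12.6,"dy":6.6,"dz":2,"yaw":0,"claw":6.5},{"dx":-16.8,"dy":8.8,"dz":3,"yaw":0,"claw":6.5},{"dx":-20.8,"dy":10.9,"dz":3.5,"yaw":0,"claw":6.5}])

```text
time_s: 34.25
tcp_pos: [0.5003, -0.4164, 0.1148]
eef_rot: [[0.407, 0.913, -0.002], [0.913, -0.407, 0.0], [-0.0, -0.002, -1.0]]
contact_force: [0.1, 0.7, 0.4]
opening: 0.761
gripper_force: 0.0
```

move_arm(series=[{"dx":0,"dy":0,"dz":0,"yaw":0,"claw":6.5},{"dx":0,"dy":0,"dz":0,"yaw":0,"claw":6.5},{"dx":0,"dy":0,"dz":0,"yaw":0,"claw":6.5},{"dx":0,"dy":0,"dz":0,"yaw":0,"claw":6.5},{"dx":0,"dy":0,"dz":0,"yaw":0,"claw":6.5}])

```text
time_s: 34.75
tcp_pos: [0.5019, -0.413, 0.117]
eef_rot: [[0.405, 0.914, 0.0], [0.914, -0.405, -0.0], [-0.0, 0.0, -1.0]]
contact_force: [0.2, 0.8, -0.5]
opening: 0.757
gripper_force: 0.0
```

Run:
```python
from h import *
im,C=snap("wrist","w9"); to(.5005,-.4165,.0215,66); head(im,C,.5005,-.4165)
```

```text
cm [-0.366  -0.0051  9.5531] yaw 0.0013642930796777537 | tcp [ 0.502  -0.4131  0.117 ] ang 66.07816823548444 F [-0.4277  0.5321  0.038 ] t 34.8 q6 -0.37890332645512304
expect (317, 265) rect ((315.3773498535156, 261.82073974609375), (74.09219360351562, 60.66631317138672), 88.09085083007812) box (285, 224, 62, 76) -> [ 0.5007 -0.4141]
```

move_arm(series=[{"dx":-0.3,"dy":0,"dz":4,"yaw":0,"claw":6.5},{"dx":-0.3,"dy":0,"dz":7.5,"yaw":0,"claw":6.5},{"dx":-0.3,"dy":0,"dz":9.5,"yaw":0,"claw":6.5},{"dx":-0.3,"dy":0,"dz":9.5,"yaw":0,"claw":5},{"dx":-0.3,"dy":0,"dz":9.5,"yaw":0,"claw":3}])

```text
time_s: 35.3
tcp_pos: [0.5007, -0.4165, 0.0219]
eef_rot: [[0.406, 0.914, -0.0], [0.914, -0.406, 0.0], [0.0, -0.0, -1.0]]
contact_force: [-0.3, -0.7, -1.2]
opening: 0.437
gripper_force: 66.8
```

move_arm(series=[{"dx":0,"dy":0,"dz":0,"yaw":0,"claw":3},{"dx":0,"dy":0,"dz":0,"yaw":0,"claw":3},{"dx":0,"dy":0,"dz":-2,"yaw":0,"claw":3},{"dx":0,"dy":0,"dz":-6,"yaw":0,"claw":3},{"dx":0,"dy":0,"dz":-10,"yaw":0,"claw":3}])

```text
time_s: 35.8
tcp_pos: [0.5001, -0.4165, 0.1226]
eef_rot: [[0.407, 0.914, -0.001], [0.914, -0.407, 0.001], [0.0, -0.001, -1.0]]
contact_force: [-0.4, -0.3, -1.0]
opening: 0.435
gripper_force: 79.6
```

move_arm(series=[{"dx":2,"dy":0,"dz":-2.5,"yaw":-0.1,"claw":3},{"dx":5,"dy":0,"dz":-2.5,"yaw":-0.2,"claw":3},{"dx":8,"dy":0,"dz":-2.5,"yaw":-0.3,"claw":3},{"dx":10,"dy":0,"dz":-2.5,"yaw":-0.4,"claw":3},{"dx":10,"dy":0,"dz":-2.5,"yaw":-0.47,"claw":3}])

```text
time_s: 36.3
tcp_pos: [0.5425, -0.323, 0.148]
eef_rot: [[-0.057, 0.998, 0.002], [0.998, 0.057, 0.0], [0.0, 0.002, -1.0]]
contact_force: [0.1, -0.1, -0.5]
opening: 0.431
gripper_force: 79.5
```

Run:
```python
from h import *
to(*shoe("C",.034),.0535,93.2)
s=r.state();print(s["opening"],s["gripper_force"])
```

```text
cm [44.0002  1.4693  9.4501] yaw 0.0014797374514518003 | tcp [ 0.5425 -0.323   0.148 ] ang 93.28478271075564 F [ 0.1029 -0.0518 -0.5008] t 36.3 q6 -0.7065663506373504
0.4309532163680221 79.50343251228333
```

move_arm(series=[{"dx":4.9,"dy":0.2,"dz":0,"yaw":0,"claw":3},{"dx":9.8,"dy":0.4,"dz":0,"yaw":0,"claw":3},{"dx":14.7,"dy":0.5,"dz":0,"yaw":0,"claw":3},{"dx":19.6,"dy":0.7,"dz":0,"yaw":0,"claw":3},{"dx":24.5,"dy":0.9,"dz":0,"yaw":0,"claw":3}])

```text
time_s: 36.8
tcp_pos: [0.538, -0.0788, 0.1481]
eef_rot: [[-0.05, 0.999, 0.003], [0.999, 0.05, -0.001], [-0.001, 0.003, -1.0]]
contact_force: [0.4, -0.2, -0.3]
opening: 0.436
gripper_force: 79.6
```

move_arm(series=[{"dx":4.9,"dy":0.2,"dz":0,"yaw":0,"claw":3},{"dx":9.8,"dy":0.4,"dz":0,"yaw":0,"claw":3},{"dx":14.7,"dy":0.5,"dz":0,"yaw":0,"claw":3},{"dx":19.5,"dy":0.5,"dz":1,"yaw":0,"claw":3},{"dx":19.5,"dy":0.5,"dz":5,"yaw":0,"claw":3}])

```text
time_s: 37.3
tcp_pos: [0.5381, 0.1208, 0.1029]
eef_rot: [[-0.057, 0.998, 0.015], [0.998, 0.057, 0.004], [0.003, 0.015, -1.0]]
contact_force: [1.4, -0.8, -1.9]
opening: 0.439
gripper_force: 79.7
```

move_arm(series=[{"dx":0,"dy":0,"dz":2.5,"yaw":0,"claw":3},{"dx":0,"dy":0,"dz":4,"yaw":0,"claw":3},{"dx":0,"dy":0,"dz":4,"yaw":0,"claw":3},{"dx":0,"dy":0,"dz":4,"yaw":0,"claw":3},{"dx":0,"dy":0,"dz":4,"yaw":0,"claw":3}])

```text
time_s: 37.8
tcp_pos: [0.5347, 0.1142, 0.0586]
eef_rot: [[-0.05, 0.999, 0.004], [0.999, 0.05, 0.0], [0.0, 0.004, -1.0]]
contact_force: [-0.1, 0.3, -1.9]
opening: 0.44
gripper_force: 79.8
```

Run:
```python
from h import *
to(*shoe("C",.034),.0485,93.2)
```

```text
cm [ 0.2978 -0.2453  1.0122] yaw -0.005797476879636928 | tcp [0.5347 0.1142 0.0586] ang 92.86782904297213 F [-0.0653  0.3153 -1.8668] t 37.8 q6 0.03196608463999126
```

move_arm(series=[{"dx":0.2,"dy":-0.2,"dz":0.4,"yaw":-0.006,"claw":3},{"dx":0.2,"dy":-0.2,"dz":0.7,"yaw":-0.006,"claw":3},{"dx":0.2,"dy":-0.2,"dz":0.85,"yaw":-0.006,"claw":3},{"dx":0.2,"dy":-0.2,"dz":0.85,"yaw":-0.006,"claw":3},{"dx":0.2,"dy":-0.2,"dz":0.85,"yaw":-0.006,"claw":3}])

```text
time_s: 38.3
tcp_pos: [0.5306, 0.1164, 0.048]
eef_rot: [[-0.057, 0.998, -0.0], [0.998, 0.057, 0.0], [0.0, -0.0, -1.0]]
contact_force: [-0.0, -0.5, -0.0]
opening: 0.436
gripper_force: 79.8
```

Run:
```python
from h import *
to(*shoe("C",.034),.0485,93.2)
```

```text
cm [ 0.0574  0.1619 -0.0496] yaw 0.0011608056873908476 | tcp [0.5306 0.1164 0.048 ] ang 93.26650926672227 F [-0.0409 -0.4829 -0.0447] t 38.3 q6 0.0297657334257088
```

Just above contact; I'll shift back 2 mm in x, nudge down and slide.

move_arm(series=[{"dx":0,"dy":0.2,"dz":0.1,"yaw":0,"claw":3},{"dx":-0.5,"dy":0.2,"dz":0.1,"yaw":0,"claw":3},{"dx":-1.1,"dy":0.2,"dz":0.1,"yaw":0,"claw":3},{"dx":-1.7,"dy":0.2,"dz":0.1,"yaw":0,"claw":3},{"dx":-2.3,"dy":0.2,"dz":0.1,"yaw":0,"claw":3}])

```text
time_s: 38.8
tcp_pos: [0.5337, 0.0952, 0.0478]
eef_rot: [[-0.055, 0.998, -0.001], [0.998, 0.055, 0.004], [0.004, -0.001, -1.0]]
contact_force: [-3.3, 6.5, 5.7]
opening: 0.438
gripper_force: 80.6
```

move_arm(series=[{"dx":-0.5,"dy":0,"dz":0,"yaw":0,"claw":3},{"dx":-1.0,"dy":0,"dz":0,"yaw":0,"claw":3},{"dx":-1.4,"dy":0,"dz":0,"yaw":0,"claw":3},{"dx":-1.8,"dy":0,"dz":0,"yaw":0,"claw":3},{"dx":-2.1,"dy":0,"dz":0,"yaw":0,"claw":3}])

```text
time_s: 39.3
tcp_pos: [0.5345, 0.0767, 0.048]
eef_rot: [[-0.054, 0.999, -0.002], [0.999, 0.054, 0.009], [0.009, -0.001, -1.0]]
contact_force: [-3.7, 14.4, 7.7]
opening: 0.434
gripper_force: 80.7
```

move_arm(series=[{"dx":-0.3,"dy":0,"dz":0,"yaw":0,"claw":3},{"dx":-0.6,"dy":0,"dz":0,"yaw":0,"claw":3},{"dx":-0.9,"dy":0,"dz":0,"yaw":0,"claw":3},{"dx":-1.2,"dy":0,"dz":0,"yaw":0,"claw":3},{"dx":-1.5,"dy":0,"dz":0,"yaw":0,"claw":3}])

```text
time_s: 39.8
tcp_pos: [0.5355, 0.0633, 0.0482]
eef_rot: [[-0.051, 0.999, -0.002], [0.999, 0.051, 0.013], [0.013, -0.001, -1.0]]
contact_force: [-3.9, 23.6, 10.1]
opening: 0.435
gripper_force: 81.5
```

move_arm(series=[{"dx":-0.2,"dy":0,"dz":0,"yaw":0,"claw":3},{"dx":-0.4,"dy":0,"dz":0,"yaw":0,"claw":3},{"dx":-0.5,"dy":0,"dz":0,"yaw":0,"claw":3},{"dx":-0.5,"dy":0,"dz":0,"yaw":0,"claw":3},{"dx":-0.5,"dy":0,"dz":0,"yaw":0,"claw":3}])

```text
time_s: 40.3
tcp_pos: [0.5361, 0.061, 0.049]
eef_rot: [[-0.052, 0.999, -0.001], [0.999, 0.052, 0.017], [0.017, 0.0, -1.0]]
contact_force: [-3.9, 25.6, 12.9]
opening: 0.436
gripper_force: 79.6
```

move_arm(series=[{"dx":-0.2,"dy":0,"dz":0,"yaw":0,"claw":3},{"dx":-0.4,"dy":0,"dz":0,"yaw":0,"claw":3},{"dx":-0.4,"dy":0,"dz":0,"yaw":0,"claw":3},{"dx":-0.4,"dy":0,"dz":0,"yaw":0,"claw":3},{"dx":-0.4,"dy":0,"dz":0,"yaw":0,"claw":3}])

```text
time_s: 40.8
tcp_pos: [0.5361, 0.0603, 0.0492]
eef_rot: [[-0.051, 0.999, -0.001], [0.998, 0.051, 0.022], [0.022, 0.0, -1.0]]
contact_force: [-4.6, 35.5, 13.6]
opening: 0.434
gripper_force: 79.8
```

move_arm(series=[{"dx":0.8,"dy":0,"dz":0,"yaw":0,"claw":3},{"dx":0.8,"dy":0,"dz":0,"yaw":0,"claw":4.7},{"dx":0.8,"dy":0,"dz":0,"yaw":0,"claw":4.7},{"dx":0.8,"dy":0,"dz":-4,"yaw":0,"claw":4.7},{"dx":0.8,"dy":0,"dz":-8,"yaw":0,"claw":4.9}])

```text
time_s: 41.3
tcp_pos: [0.5342, 0.0553, 0.1257]
eef_rot: [[-0.056, 0.998, -0.005], [0.998, 0.056, -0.001], [-0.001, -0.005, -1.0]]
contact_force: [0.4, 0.3, -0.2]
opening: 0.574
gripper_force: 0.0
```

move_arm(series=[{"dx":-4,"dy":1,"dz":-4,"yaw":0,"claw":5},{"dx":-6,"dy":1.5,"dz":-5,"yaw":0,"claw":5},{"dx":-6,"dy":1.5,"dz":-5,"yaw":0,"claw":5},{"dx":-6,"dy":1.5,"dz":-5,"yaw":0,"claw":5},{"dx":-6,"dy":1.5,"dz":-5,"yaw":0,"claw":5}])

```text
time_s: 41.8
tcp_pos: [0.5529, -0.0023, 0.1752]
eef_rot: [[-0.056, 0.998, -0.004], [0.998, 0.056, 0.001], [0.001, -0.004, -1.0]]
contact_force: [-0.9, -0.5, -0.3]
opening: 0.585
gripper_force: 0.0
```

Run:
```python
from h import *
import pickle
im,C=snap("wrist","wa"); s=r.state();pickle.dump(C,open("wa.pkl","wb"));print(s["tcp_pos"],s["contact_force"])
cv2.imwrite("pics/wac.png",cv2.resize(im[:330,40:600,::-1],None,fx=1.4,fy=1.4,interpolation=3))
```

```text
[ 0.5527 -0.0019  0.175 ] [-0.3309 -0.7857 -0.4275]
```

View pics/wac.png

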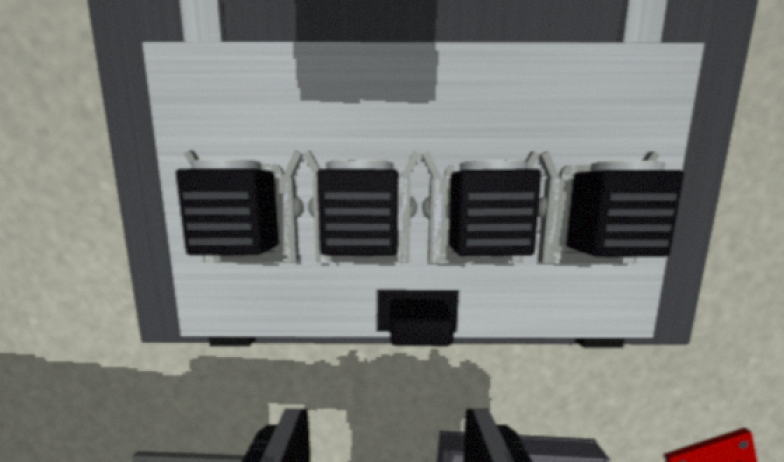

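All four lamps are home in a row at crop rows 170–252, lens to the board. Next is the seal; I'll hover over the board to measure it.

move_arm(series=[{"dx":4.5,"dy":-0.9,"dz":-0.5,"yaw":0,"claw":6},{"dx":9,"dy":-1.8,"dz":-1,"yaw":0,"claw":6},{"dx":13.5,"dy":-2.7,"dz":-1.5,"yaw":0,"claw":6},{"dx":18,"dy":-3.6,"dz":-1.5,"yaw":0,"claw":6},{"dx":22.5,"dy":-4.5,"dz":-1.5,"yaw":0,"claw":6}])

```text
time_s: 42.35
tcp_pos: [0.4947, 0.2217, 0.1908]
eef_rot: [[-0.058, 0.998, -0.002], [0.998, 0.058, -0.001], [-0.0, -0.002, -1.0]]
contact_force: [1.2, 0.4, 0.5]
opening: 0.701
gripper_force: 0.0
```

move_arm(series=[{"dx":2,"dy":-0.9,"dz":0,"yaw":0,"claw":6},{"dx":2,"dy":-0.9,"dz":0,"yaw":0,"claw":6},{"dx":2,"dy":-0.9,"dz":0,"yaw":0,"claw":6},{"dx":2,"dy":-0.9,"dz":0,"yaw":0,"claw":6},{"dx":2,"dy":-0.9,"dz":0,"yaw":0,"claw":6}])

```text
time_s: 42.85
tcp_pos: [0.4868, 0.2381, 0.1917]
eef_rot: [[-0.055, 0.998, -0.0], [0.998, 0.055, -0.0], [-0.0, -0.0, -1.0]]
contact_force: [-0.4, -0.1, -1.0]
opening: 0.704
gripper_force: 0.0
```

Run:
```python
from h import *
import pickle
im,C=snap("wrist","wb"); pickle.dump(C,open("wb.pkl","wb"))
to(.484,.294,.09,93.2)
h=cv2.cvtColor(im,cv2.COLOR_RGB2HSV)
m=cv2.inRange(h,(10,110,60),(35,255,255)); 
for c in cv2.findContours(m,0,2)[0]:
    if cv2.contourArea(c)>200: print("brass",cv2.contourArea(c),cv2.boundingRect(c),cv2.fitEllipse(c))
w=cv2.inRange(h,(0,0,150),(180,45,255)); w[310:]=0
for c in cv2.findContours(w,0,2)[0]:
    if cv2.contourArea(c)>150: print("white",cv2.contourArea(c),cv2.boundingRect(c),cv2.approxPolyDP(c,4,True).reshape(-1,2).tolist())
```

```text
cm [ 5.5993  0.0206 10.187 ] yaw -0.00046929630601037233 | tcp [0.4869 0.2381 0.1919] ang 93.17311130232454 F [ 0.2515 -0.7842 -0.6954] t 42.9 q6 0.2701005070768147
brass 2761.0 (285, 112, 59, 62) ((313.9759521484375, 142.89401245117188), (58.166439056396484, 60.71879196166992), 178.6656494140625)
white 1131.0 (493, 251, 31, 58) [[522, 251], [502, 252], [493, 307], [512, 307]]
white 956.5 (255, 251, 23, 56) [[256, 251], [260, 305], [276, 305], [276, 251]]
white 6028.5 (558, 137, 82, 173) [[639, 137], [609, 249], [572, 252], [558, 309], [639, 309]]
white 3642.5 (269, 59, 162, 121) [[269, 60], [271, 75], [408, 74], [401, 178], [413, 179], [421, 77], [429, 74], [430, 60]]
white 54404.5 (0, 0, 208, 310) [[0, 0], [0, 309], [90, 309], [86, 287], [56, 285], [103, 278], [100, 257], [55, 252], [103, 254], [108, 277], [121, 281], [125, 309], [205, 305], [203, 252], [189, 248], [161, 0]]
```

Run:
```python
from h import *
import pickle
C=pickle.load(open("wb.pkl","rb"))
for z in (.055,.065,.09): print(z,plane(C,(314,143),z)[:2])
g=lambda u,v,z=.055:plane(C,(u,v),z)[:2]
c=g(408,74.5);a=g(271,75.5);b=g(401.5,177)
print("corner",c,"long ang",np.degrees(np.arctan2(*(c-a)[::-1])),"short ang",np.degrees(np.arctan2(*(c-b)[::-1])),np.linalg.norm(c-a),np.linalg.norm(c-b))
print("outer",g(269,60,.061),g(430,60,.061), np.degrees(np.arctan2(*(g(430,60,.061)-g(269,60,.061))[::-1])))
print("size base px->mm",np.linalg.norm(g(285,143,.065)-g(344,143,.065)))
u=np.array([np.cos(np.radians(3.2)),np.sin(np.radians(3.2))]);v=np.array([-u[1],u[0]])
print("die_place",c-.045*u-.03*v)
# steel die from earlier top image
```

```text
0.055 [0.4804 0.3061]
0.065 [0.4804 0.3064]
0.09 [0.4806 0.3071]
corner [0.547  0.3585] long ang 3.567722039926641 short ang 93.79303205429208 0.10103555413262105 0.07487397420534846
outer [0.4453 0.3614] [0.56   0.3678] 3.1857451837423665
size base px->mm 0.0443493913197416
die_place [0.5037 0.326 ]
```

Run:
```python
from h import *
T=cam("top");im=cv2.imread("pics/top0.png");h=cv2.cvtColor(im,cv2.COLOR_BGR2HSV)
m=cv2.inRange(h,(10,110,60),(35,255,255));m[:,:150]=0;m[:,210:]=0
c=max(cv2.findContours(m,0,2)[0],key=cv2.contourArea);print(cv2.boundingRect(c),cv2.contourArea(c));b=cv2.boundingRect(c)
for z in(.065,.09):print(plane(T,(b[0]+b[2]/2,b[1]+b[3]/2),z))
to(.481,.304,.0715,93.2)
```

```text
(176, 241, 18, 17) 209.5
[0.4831 0.3074 0.065 ]
[0.4826 0.2998 0.09  ]
cm [ 6.6148 -0.2232 12.0368] yaw -0.00046929630601037233 | tcp [0.4869 0.2381 0.1919] ang 93.17311130232454 F [ 0.2515 -0.7842 -0.6954] t 42.9 q6 0.2701005070768147
```

move_arm(series=[{"dx":3.5,"dy":-0.2,"dz":0,"yaw":0,"claw":5.5},{"dx":6.7,"dy":-0.2,"dz":2,"yaw":0,"claw":5.5},{"dx":6.7,"dy":-0.2,"dz":5,"yaw":0,"claw":5.5},{"dx":6.7,"dy":-0.2,"dz":8,"yaw":0,"claw":5.5},{"dx":6.7,"dy":-0.2,"dz":11,"yaw":0,"claw":5.5}])

```text
time_s: 43.4
tcp_pos: [0.4814, 0.3055, 0.0813]
eef_rot: [[-0.056, 0.998, 0.001], [0.998, 0.056, 0.0], [0.0, 0.001, -1.0]]
contact_force: [0.0, 0.0, -0.6]
opening: 0.643
gripper_force: 0.0
```

move_arm(series=[{"dx":0,"dy":0,"dz":0.9,"yaw":0,"claw":5.5},{"dx":0,"dy":0,"dz":0.9,"yaw":0,"claw":5},{"dx":0,"dy":0,"dz":0.9,"yaw":0,"claw":3.5},{"dx":0,"dy":0,"dz":0.9,"yaw":0,"claw":2},{"dx":0,"dy":0,"dz":0.9,"yaw":0,"claw":2}], newtons=60)

```text
time_s: 43.9
tcp_pos: [0.4826, 0.3066, 0.0755]
eef_rot: [[-0.057, 0.998, 0.004], [0.998, 0.057, 0.002], [0.001, 0.004, -1.0]]
contact_force: [0.4, -0.5, 3.9]
opening: 0.293
gripper_force: 59.5
```

move_arm(series=[{"dx":0,"dy":0,"dz":0,"yaw":0,"claw":2},{"dx":0,"dy":0,"dz":0,"yaw":0,"claw":2},{"dx":0,"dy":0,"dz":-1,"yaw":0,"claw":2},{"dx":0,"dy":0,"dz":-4,"yaw":0,"claw":2},{"dx":0,"dy":0,"dz":-8,"yaw":0,"claw":2}])

```text
time_s: 44.4
tcp_pos: [0.4778, 0.3046, 0.1509]
eef_rot: [[-0.057, 0.998, -0.007], [0.998, 0.057, -0.003], [-0.003, -0.007, -1.0]]
contact_force: [1.3, 0.7, -2.3]
opening: 0.294
gripper_force: 59.3
```

Run:
```python
from h import *
im,C=snap("wrist","wc"); to(.6527,-.1635,.16,93.2); s=r.state(); print(s["opening"]*8.54,s["gripper_force"])
h=cv2.cvtColor(im,cv2.COLOR_RGB2HSV)
m=cv2.inRange(h,(10,110,60),(35,255,255)); 
for c in cv2.findContours(m,0,2)[0]:
    if cv2.contourArea(c)>200: print("brass",cv2.contourArea(c),cv2.boundingRect(c))
```

```text
cm [-47.9889  14.2079   0.0152] yaw 0.0015045410356613164 | tcp [0.4833 0.3075 0.1607] ang 93.28620385144764 F [2.8186 1.6017 3.4371] t 44.45 q6 0.38648252567213986
2.480437862377546 59.46044510928914
brass 7098.0 (272, 248, 88, 120)
```

move_arm(series=[{"dx":-4.5,"dy":1.3,"dz":0,"yaw":0,"claw":2},{"dx":-9,"dy":2.6,"dz":0,"yaw":0,"claw":2},{"dx":-13.5,"dy":4,"dz":0,"yaw":0,"claw":2},{"dx":-18,"dy":5.3,"dz":0,"yaw":0,"claw":2},{"dx":-22.5,"dy":6.6,"dz":0,"yaw":0,"claw":2}])

```text
time_s: 44.95
tcp_pos: [0.5592, 0.0835, 0.153]
eef_rot: [[-0.057, 0.998, -0.0], [0.998, 0.057, 0.0], [0.0, -0.0, -1.0]]
contact_force: [0.6, -0.3, -1.8]
opening: 0.296
gripper_force: 59.4
```

move_arm(series=[{"dx":-4.5,"dy":1.3,"dz":0,"yaw":0,"claw":2},{"dx":-9,"dy":2.6,"dz":0,"yaw":0,"claw":2},{"dx":-13.5,"dy":4,"dz":0,"yaw":0,"claw":2},{"dx":-18,"dy":5.3,"dz":0,"yaw":0,"claw":2},{"dx":-22.5,"dy":6.6,"dz":0,"yaw":0,"claw":2}])

```text
time_s: 45.45
tcp_pos: [0.638, -0.1374, 0.1527]
eef_rot: [[-0.057, 0.998, -0.001], [0.998, 0.057, 0.001], [0.001, -0.001, -1.0]]
contact_force: [0.5, 1.4, -2.6]
opening: 0.295
gripper_force: 59.4
```

move_arm(series=[{"dx":-3,"dy":1,"dz":2,"yaw":0,"claw":2},{"dx":-3,"dy":1,"dz":5,"yaw":0,"claw":2},{"dx":-3,"dy":1,"dz":8,"yaw":0,"claw":2},{"dx":-3,"dy":1,"dz":11,"yaw":0,"claw":2},{"dx":-3,"dy":1,"dz":11,"yaw":0,"claw":2}])

```text
time_s: 45.95
tcp_pos: [0.6443, -0.1633, 0.0366]
eef_rot: [[-0.057, 0.998, -0.012], [0.998, 0.057, 0.005], [0.005, -0.012, -1.0]]
contact_force: [-0.0, -0.6, -2.5]
opening: 0.296
gripper_force: 59.4
```

Run:
```python
from h import *
to(.6527,-.1635,.0255,93.2); s=r.state(); print(s["opening"]*8.54,s["gripper_force"])
```

```text
cm [-0.0717  0.847   1.0989] yaw 0.0008821881992747582 | tcp [ 0.6443 -0.1633  0.0366] ang 93.2505456605547 F [-0.0355 -0.6341 -2.5467] t 45.95 q6 -0.4106081762722179
2.5269465710755976 59.39692383049987
```

Now lower gently until contact.

move_arm(series=[{"dx":0,"dy":0.2,"dz":0.3,"yaw":0,"claw":2},{"dx":0,"dy":0.4,"dz":0.5,"yaw":0,"claw":2},{"dx":0,"dy":0.4,"dz":0.7,"yaw":0,"claw":2},{"dx":0,"dy":0.4,"dz":0.7,"yaw":0,"claw":2},{"dx":0,"dy":0.4,"dz":0.7,"yaw":0,"claw":2}])

```text
time_s: 46.45
tcp_pos: [0.6545, -0.1652, 0.0372]
eef_rot: [[-0.057, 0.998, 0.002], [0.998, 0.057, -0.001], [-0.001, 0.001, -1.0]]
contact_force: [0.1, 0.2, -1.6]
opening: 0.295
gripper_force: 59.5
```

move_arm(series=[{"dx":0,"dy":0,"dz":0.15,"yaw":0,"claw":2},{"dx":0,"dy":0,"dz":0.3,"yaw":0,"claw":2},{"dx":0,"dy":0,"dz":0.3,"yaw":0,"claw":2},{"dx":0,"dy":0,"dz":0.3,"yaw":0,"claw":2},{"dx":0,"dy":0,"dz":0.3,"yaw":0,"claw":2}])

```text
time_s: 46.95
tcp_pos: [0.6538, -0.165, 0.033]
eef_rot: [[-0.057, 0.998, -0.0], [0.998, 0.057, 0.0], [0.0, -0.0, -1.0]]
contact_force: [0.4, 0.2, -1.8]
opening: 0.295
gripper_force: 59.5
```

move_arm(series=[{"dx":0,"dy":0,"dz":0.2,"yaw":0,"claw":2},{"dx":0,"dy":0,"dz":0.4,"yaw":0,"claw":2},{"dx":0,"dy":0,"dz":0.6,"yaw":0,"claw":2},{"dx":0,"dy":0,"dz":0.6,"yaw":0,"claw":2},{"dx":0,"dy":0,"dz":0.6,"yaw":0,"claw":2}])

```text
time_s: 47.45
tcp_pos: [0.6537, -0.1649, 0.0268]
eef_rot: [[-0.057, 0.998, -0.0], [0.998, 0.057, 0.0], [0.0, -0.0, -1.0]]
contact_force: [0.1, 0.5, -1.4]
opening: 0.293
gripper_force: 59.5
```

move_arm(series=[{"dx":0,"dy":0,"dz":0.15,"yaw":0,"claw":2},{"dx":0,"dy":0,"dz":0.25,"yaw":0,"claw":2},{"dx":0,"dy":0,"dz":0.25,"yaw":0,"claw":2},{"dx":0,"dy":0,"dz":0.25,"yaw":0,"claw":2},{"dx":0,"dy":0,"dz":0.25,"yaw":0,"claw":2}])

```text
time_s: 47.95
tcp_pos: [0.6539, -0.165, 0.0246]
eef_rot: [[-0.057, 0.998, 0.0], [0.998, 0.057, 0.0], [0.0, 0.0, -1.0]]
contact_force: [0.6, -0.7, -2.7]
opening: 0.292
gripper_force: 59.5
```

move_arm(series=[{"dx":0,"dy":0,"dz":0.15,"yaw":0,"claw":2},{"dx":0,"dy":0,"dz":0.25,"yaw":0,"claw":2},{"dx":0,"dy":0,"dz":0.25,"yaw":0,"claw":2},{"dx":0,"dy":0,"dz":0.25,"yaw":0,"claw":2},{"dx":0,"dy":0,"dz":0.25,"yaw":0,"claw":2}])

```text
time_s: 48.45
tcp_pos: [0.6539, -0.1651, 0.0245]
eef_rot: [[-0.057, 0.998, -0.001], [0.998, 0.057, 0.0], [0.0, -0.001, -1.0]]
contact_force: [-4.6, 1.4, 7.9]
opening: 0.289
gripper_force: 60.6
```

Run:
```python
from h import *
im,C=snap("wrist","wd"); s=r.state(); print(s["tcp_pos"],s["contact_force"])
h=cv2.cvtColor(im,cv2.COLOR_RGB2HSV); m=cv2.inRange(h,(10,110,60),(35,255,255))
for c in cv2.findContours(m,0,2)[0]:
    if cv2.contourArea(c)>200: print("brass",cv2.contourArea(c),cv2.boundingRect(c))
```

```text
[ 0.6539 -0.1651  0.0245] [-3.3043  1.0183  8.3596]
brass 6736.5 (273, 249, 87, 118)
```

move_arm(series=[{"dx":0,"dy":0,"dz":-0.2,"yaw":0,"claw":4.5},{"dx":0,"dy":0,"dz":-0.2,"yaw":0,"claw":5},{"dx":0,"dy":0,"dz":-2,"yaw":0,"claw":5},{"dx":0,"dy":0,"dz":-6,"yaw":0,"claw":5},{"dx":0,"dy":0,"dz":-10.5,"yaw":0,"claw":5}])

```text
time_s: 49.0
tcp_pos: [0.6525, -0.1645, 0.1269]
eef_rot: [[-0.057, 0.998, -0.003], [0.998, 0.057, 0.001], [0.002, -0.003, -1.0]]
contact_force: [1.4, -0.6, -0.0]
opening: 0.583
gripper_force: 0.0
```

move_arm(series=[{"dx":0,"dy":-4.5,"dz":-1.5,"yaw":0,"claw":7},{"dx":0,"dy":-9,"dz":-3,"yaw":0,"claw":7},{"dx":0,"dy":-13.5,"dz":-4.5,"yaw":0,"claw":7},{"dx":0,"dy":-18,"dz":-6,"yaw":0,"claw":7},{"dx":0,"dy":-22.5,"dz":-7,"yaw":0,"claw":7}])

```text
time_s: 49.5
tcp_pos: [0.4284, -0.1782, 0.1994]
eef_rot: [[-0.057, 0.998, 0.003], [0.998, 0.057, -0.002], [-0.002, 0.003, -1.0]]
contact_force: [-0.8, -1.2, 0.3]
opening: 0.822
gripper_force: 0.0
```

move_arm(series=[{"dx":-1.5,"dy":-1,"dz":0,"yaw":0,"claw":7},{"dx":-1.5,"dy":-1,"dz":0,"yaw":0,"claw":7},{"dx":-1.5,"dy":-1,"dz":0,"yaw":0,"claw":7},{"dx":-1.5,"dy":-1,"dz":0,"yaw":0,"claw":7},{"dx":-1.5,"dy":-1,"dz":0,"yaw":0,"claw":7}])

```text
time_s: 50.0
tcp_pos: [0.4208, -0.193, 0.1971]
eef_rot: [[-0.058, 0.998, -0.0], [0.998, 0.058, 0.0], [0.0, -0.0, -1.0]]
contact_force: [-0.0, -0.5, 0.0]
opening: 0.818
gripper_force: 0.0
```

Run:
```python
from h import *
im,C=snap("wrist","we"); to(.4205,-.153,.11,93.2)
T=cam("top");t,_=snap("top","t6")
ht=cv2.cvtColor(t,cv2.COLOR_RGB2HSV); m=cv2.inRange(ht,(10,110,60),(35,255,255)); b=m[150:240,320:400]
for c in cv2.findContours(b.copy(),0,2)[0]:
    if cv2.contourArea(c)>60: q=cv2.boundingRect(c); print("seal top",q,cv2.contourArea(c),plane(T,(320+q[0]+q[2]/2,150+q[1]+q[3]/2),.03))
# die in the wrist view: grey, low saturation, distinct from the beige bench
h=cv2.cvtColor(im,cv2.COLOR_RGB2HSV); u,v=proj(C,[.4205,-.153,.008]); print("expect",u,v, [h[int(v)+i,int(u)+j].tolist() for i,j in ((0,-45),(0,45),(-90,0),(0,-110))])
cv2.imwrite("pics/wec.png",im[:330,100:540,::-1])
```

```text
cm [3.9896 0.2148 8.6932] yaw 0.002175859444845049 | tcp [ 0.4207 -0.193   0.1969] ang 93.32466756300332 F [ 0.29   -0.228  -0.2749] t 50.05 q6 -0.6401473720113985
seal top (31, 37, 15, 16) 154.5 [ 0.6525 -0.1648  0.03  ]
expect 319.1773074154716 172.44837256385114 [[66, 11, 117], [30, 19, 133], [33, 23, 134], [35, 25, 132]]
```

Run:
```python
from h import *
im=cv2.imread("pics/we.png")[:,:,::-1].copy(); s=r.state(); C=cam("wrist",s)
h=cv2.cvtColor(cv2.GaussianBlur(im,(5,5),0),cv2.COLOR_RGB2HSV)
m=((h[...,1]<17)&(h[...,2]>70)).astype(np.uint8)*255; m[310:]=0
m=cv2.morphologyEx(m,cv2.MORPH_OPEN,np.ones((3,3))); m=cv2.morphologyEx(m,cv2.MORPH_CLOSE,np.ones((13,13)))
for c in cv2.findContours(m,0,2)[0]:
    a=cv2.contourArea(c)
    if a>1500:
        q=cv2.minAreaRect(c); P=np.array([plane(C,p,.008)[:2] for p in cv2.boxPoints(q)])
        print(a,q,"ctr",P.mean(0),"sides",[np.linalg.norm(P[i]-P[i-1]) for i in (1,2)],"angs",[np.degrees(np.arctan2(*(P[i]-P[i-1])[::-1])) for i in (1,2)])
t=cv2.imread("pics/t6.png")
o=np.hstack([im[:330,100:540,::-1],cv2.resize(t[150:310,300:480],(360,330),interpolation=cv2.INTER_CUBIC)[:,:]]); cv2.imwrite("pics/last.png",o)
```

```text
5871.0 ((314.9162902832031, 172.31491088867188), (96.27760314941406, 64.27590942382812), 2.2311742305755615) ctr [ 0.4162 -0.1538] sides [np.float64(0.060166917782070985), np.float64(0.08886984395307047)] angs [np.float64(88.64228123479337), np.float64(1.193442714815363)]
8408.0 ((568.221435546875, 195.37356567382812), (117.80715942382812, 161.61785888671875), 9.223921775817871) ctr [ 0.6631 -0.1661] sides [np.float64(0.1535183559738558), np.float64(0.10997799046348647)] angs [np.float64(93.667120267863), np.float64(-5.067355107695372)]
3458.0 ((484.5, 6.0), (12.0, 309.0), 90.0) ctr [ 0.5488 -0.0088] sides [np.float64(0.2552830984603181), np.float64(0.008933565877918598)] angs [np.float64(3.324462781087239), np.float64(-71.01577881532945)]
```

move_arm(series=[{"dx":2,"dy":-0.2,"dz":3,"yaw":0.037,"claw":6.4},{"dx":3.9,"dy":-0.2,"dz":7,"yaw":0.037,"claw":6.4},{"dx":3.9,"dy":-0.2,"dz":11,"yaw":0.037,"claw":6.4},{"dx":3.9,"dy":-0.2,"dz":15,"yaw":0.037,"claw":6.4},{"dx":3.9,"dy":-0.2,"dz":16.5,"yaw":0.037,"claw":6.4}])

```text
time_s: 50.6
tcp_pos: [0.4128, -0.1522, 0.0279]
eef_rot: [[-0.021, 1.0, -0.007], [1.0, 0.021, 0.004], [0.004, -0.007, -1.0]]
contact_force: [-0.6, 1.0, -0.4]
opening: 0.745
gripper_force: 0.0
```

move_arm(series=[{"dx":0,"dy":0,"dz":1,"yaw":0,"claw":6.4},{"dx":0,"dy":0,"dz":1.7,"yaw":0,"claw":6.4},{"dx":0,"dy":0,"dz":1.9,"yaw":0,"claw":6.4},{"dx":0,"dy":0,"dz":1.9,"yaw":0,"claw":6.4},{"dx":0,"dy":0,"dz":1.9,"yaw":0,"claw":6.4}])

```text
time_s: 51.1
tcp_pos: [0.4169, -0.1551, 0.0141]
eef_rot: [[-0.02, 1.0, 0.002], [1.0, 0.02, -0.001], [-0.001, 0.002, -1.0]]
contact_force: [0.1, -0.6, 0.2]
opening: 0.747
gripper_force: 0.0
```

move_arm(series=[{"dx":0.1,"dy":0,"dz":0.3,"yaw":0,"claw":6.4},{"dx":0.1,"dy":0,"dz":0.3,"yaw":0,"claw":5.5},{"dx":0.1,"dy":0,"dz":0.3,"yaw":0,"claw":4},{"dx":0.1,"dy":0,"dz":0.3,"yaw":0,"claw":4},{"dx":0.1,"dy":0,"dz":0.3,"yaw":0,"claw":4}], newtons=90)

```text
time_s: 51.6
tcp_pos: [0.4167, -0.1537, 0.0112]
eef_rot: [[-0.02, 1.0, 0.001], [1.0, 0.02, -0.0], [-0.0, 0.001, -1.0]]
contact_force: [-1.7, 1.4, 6.9]
opening: 0.553
gripper_force: 92.9
```

move_arm(series=[{"dx":0,"dy":0,"dz":0,"yaw":0,"claw":4},{"dx":0,"dy":0,"dz":0,"yaw":0,"claw":4},{"dx":0,"dy":0,"dz":-0.5,"yaw":0,"claw":4},{"dx":0,"dy":0,"dz":-1,"yaw":0,"claw":4},{"dx":0,"dy":0,"dz":-2,"yaw":0,"claw":4}])

```text
time_s: 52.1
tcp_pos: [0.4142, -0.1527, 0.0293]
eef_rot: [[-0.02, 1.0, -0.003], [1.0, 0.02, 0.002], [0.002, -0.003, -1.0]]
contact_force: [-0.7, 1.0, -4.2]
opening: 0.555
gripper_force: 93.7
```

move_arm(series=[{"dx":0,"dy":0,"dz":-3,"yaw":-0.01,"claw":4},{"dx":0,"dy":0,"dz":-7,"yaw":-0.02,"claw":4},{"dx":0,"dy":0,"dz":-11,"yaw":-0.03,"claw":4},{"dx":0,"dy":0,"dz":-14.5,"yaw":-0.035,"claw":4},{"dx":0,"dy":0,"dz":-14.5,"yaw":-0.035,"claw":4}])

```text
time_s: 52.6
tcp_pos: [0.4198, -0.1557, 0.1814]
eef_rot: [[-0.055, 0.998, 0.012], [0.998, 0.055, -0.007], [-0.007, 0.011, -1.0]]
contact_force: [0.5, -0.7, -4.4]
opening: 0.554
gripper_force: 94.7
```

Run:
```python
from h import *
to(.5027,.325,.075,93.2); s=r.state(); print(s["opening"]*8.54,s["gripper_force"]); im,C=snap("wrist","wf")
```

```text
cm [47.6203 10.8073 10.4179] yaw -0.000806264196445606 | tcp [ 0.4198 -0.1557  0.1814] ang 93.15380446437118 F [ 0.513  -0.6653 -4.4379] t 52.6 q6 -0.5672947729992931
4.730831630810931 94.73718166351318
```

move_arm(series=[{"dx":4.5,"dy":1,"dz":0,"yaw":0,"claw":4},{"dx":9,"dy":2,"dz":0,"yaw":0,"claw":4},{"dx":13.5,"dy":3,"dz":0,"yaw":0,"claw":4},{"dx":18,"dy":4,"dz":0,"yaw":0,"claw":4},{"dx":22.5,"dy":5,"dz":0,"yaw":0,"claw":4}])

```text
time_s: 53.15
tcp_pos: [0.4509, 0.0755, 0.172]
eef_rot: [[-0.055, 0.998, -0.005], [0.999, 0.055, -0.0], [0.0, -0.005, -1.0]]
contact_force: [1.4, -1.4, -4.8]
opening: 0.553
gripper_force: 94.7
```

move_arm(series=[{"dx":4.5,"dy":1,"dz":0,"yaw":0,"claw":4},{"dx":9,"dy":2,"dz":0,"yaw":0,"claw":4},{"dx":13.5,"dy":3,"dz":0,"yaw":0,"claw":4},{"dx":18,"dy":4,"dz":0,"yaw":0,"claw":4},{"dx":22.5,"dy":5,"dz":1,"yaw":0,"claw":4}])

```text
time_s: 53.65
tcp_pos: [0.49, 0.3028, 0.1629]
eef_rot: [[-0.055, 0.998, -0.002], [0.998, 0.055, -0.001], [-0.001, -0.002, -1.0]]
contact_force: [0.9, -0.2, -4.2]
opening: 0.554
gripper_force: 94.8
```

move_arm(series=[{"dx":1.5,"dy":0.3,"dz":2,"yaw":0,"claw":4},{"dx":1.5,"dy":0.3,"dz":5,"yaw":0,"claw":4},{"dx":1.5,"dy":0.3,"dz":7,"yaw":0,"claw":4},{"dx":1.5,"dy":0.3,"dz":7,"yaw":0,"claw":4},{"dx":1.5,"dy":0.3,"dz":7,"yaw":0,"claw":4}])

```text
time_s: 54.15
tcp_pos: [0.4911, 0.3154, 0.0924]
eef_rot: [[-0.055, 0.998, -0.005], [0.998, 0.055, -0.002], [-0.002, -0.005, -1.0]]
contact_force: [0.5, -0.7, -3.8]
opening: 0.556
gripper_force: 94.6
```

Run:
```python
from h import *
im,C=snap("wrist","wg"); to(.498,.3197,.0662,93.3); s=r.state(); print(s["opening"]*8.54,s["gripper_force"])
h=cv2.cvtColor(im,cv2.COLOR_RGB2HSV); w=cv2.inRange(h,(0,0,150),(180,45,255)); w[310:]=0
for c in cv2.findContours(w,0,2)[0]:
    if cv2.contourArea(c)>300: print("white",cv2.contourArea(c),cv2.boundingRect(c),cv2.approxPolyDP(c,4,True).reshape(-1,2).tolist())
```

```text
cm [0.3368 0.5537 2.811 ] yaw -0.0028690667155029993 | tcp [0.4927 0.3161 0.0943] ang 93.1356145860602 F [ 0.3007  0.6109 -3.9305] t 54.2 q6 0.39572652591235846
4.718040258566797 94.6423852443695
white 4559.0 (216, 243, 102, 67) [[216, 244], [223, 306], [255, 288], [262, 309], [283, 309], [296, 294], [315, 288], [314, 283], [257, 282], [263, 268], [316, 268], [312, 243]]
white 5883.0 (233, 188, 228, 122) [[233, 189], [235, 208], [429, 208], [420, 309], [437, 305], [450, 208], [458, 208], [459, 189]]
white 26950.0 (0, 0, 118, 310) [[0, 0], [0, 309], [117, 309], [57, 0]]
```

move_arm(series=[{"dx":0.2,"dy":0.5,"dz":0.6,"yaw":-0.003,"claw":4},{"dx":0.2,"dy":0.5,"dz":1.2,"yaw":-0.003,"claw":4},{"dx":0.2,"dy":0.5,"dz":1.8,"yaw":-0.003,"claw":4},{"dx":0.2,"dy":0.5,"dz":2.2,"yaw":-0.003,"claw":4},{"dx":0.2,"dy":0.5,"dz":2.2,"yaw":-0.003,"claw":4}])

```text
time_s: 54.7
tcp_pos: [0.4972, 0.3182, 0.0721]
eef_rot: [[-0.058, 0.998, -0.002], [0.998, 0.058, -0.001], [-0.001, -0.002, -1.0]]
contact_force: [0.6, 0.1, -5.0]
opening: 0.552
gripper_force: 94.7
```

Run:
```python
from h import *
im,C=snap("wrist","wh"); to(.498,.3197,.0662,93.3)
h=cv2.cvtColor(im,cv2.COLOR_RGB2HSV); w=cv2.inRange(h,(0,0,150),(180,45,255)); w[310:]=0
for c in cv2.findContours(w,0,2)[0]:
    if cv2.contourArea(c)>300:
        P=cv2.approxPolyDP(c,4,True).reshape(-1,2); print("white",cv2.boundingRect(c)); print([(p.tolist(),plane(C,p,.055)[:2].round(4).tolist()) for p in P])
```

```text
cm [0.1258 0.0606 0.6279] yaw 0.00032150602220481177 | tcp [0.4975 0.3184 0.0725] ang 93.31842093816039 F [-0.3078 -0.1779 -3.9705] t 54.75 q6 0.3925937867775878
white (216, 243, 87, 67)
[([216, 244], [0.4461, 0.3396]), ([223, 305], [0.4488, 0.3067]), ([255, 287], [0.4652, 0.3178]), ([260, 309], [0.4678, 0.3055]), ([282, 309], [0.4792, 0.3061]), ([302, 291], [0.489, 0.317]), ([302, 283], [0.4888, 0.3214]), ([257, 282], [0.4662, 0.3206]), ([263, 268], [0.4691, 0.3284]), ([300, 268], [0.4875, 0.3295]), ([300, 243], [0.4869, 0.3425])]
white (209, 201, 256, 109)
[([209, 203], [0.4434, 0.3597]), ([214, 223], [0.4455, 0.3501]), ([427, 222], [0.5468, 0.3566]), ([421, 309], [0.5509, 0.3104]), ([440, 306], [0.5604, 0.3127]), ([449, 228], [0.5578, 0.3543]), ([461, 223], [0.5631, 0.357]), ([464, 204], [0.5628, 0.3662])]
white (0, 0, 80, 310)
[([0, 0], [0.3632, 0.4371]), ([0, 309], [0.3333, 0.2975]), ([79, 309], [0.3742, 0.2999]), ([10, 3], [0.3669, 0.4362])]
```

move_arm(series=[{"dx":0,"dy":0,"dz":0.2,"yaw":0,"claw":4},{"dx":0,"dy":0,"dz":0.4,"yaw":0,"claw":4},{"dx":0,"dy":0,"dz":0.6,"yaw":0,"claw":4},{"dx":0,"dy":0,"dz":0.6,"yaw":0,"claw":4},{"dx":0,"dy":0,"dz":0.6,"yaw":0,"claw":4}])

```text
time_s: 55.25
tcp_pos: [0.4979, 0.3187, 0.067]
eef_rot: [[-0.058, 0.998, -0.0], [0.998, 0.058, -0.0], [-0.0, -0.0, -1.0]]
contact_force: [0.1, 0.4, -4.4]
opening: 0.555
gripper_force: 94.7
```

move_arm(series=[{"dx":0,"dy":0,"dz":0.1,"yaw":0,"claw":4},{"dx":0,"dy":0,"dz":0.1,"yaw":0,"claw":4},{"dx":0,"dy":0,"dz":0.1,"yaw":0,"claw":4},{"dx":0,"dy":0,"dz":0.1,"yaw":0,"claw":4},{"dx":0,"dy":0,"dz":0.1,"yaw":0,"claw":4}])

```text
time_s: 55.75
tcp_pos: [0.4983, 0.3188, 0.0664]
eef_rot: [[-0.058, 0.998, 0.001], [0.998, 0.058, 0.0], [0.0, 0.001, -1.0]]
contact_force: [-0.1, 0.7, -2.9]
opening: 0.551
gripper_force: 94.9
```

move_arm(series=[{"dx":0.2,"dy":0,"dz":0.05,"yaw":0,"claw":4},{"dx":0.4,"dy":0,"dz":0.05,"yaw":0,"claw":4},{"dx":0.6,"dy":0,"dz":0.05,"yaw":0,"claw":4},{"dx":0.7,"dy":0,"dz":0.05,"yaw":0,"claw":4},{"dx":0.7,"dy":0,"dz":0.05,"yaw":0,"claw":4}])

```text
time_s: 56.25
tcp_pos: [0.4984, 0.3253, 0.0663]
eef_rot: [[-0.059, 0.998, 0.002], [0.998, 0.059, -0.001], [-0.001, 0.001, -1.0]]
contact_force: [-0.6, -5.6, 3.1]
opening: 0.559
gripper_force: 95.6
```

move_arm(series=[{"dx":0,"dy":0.2,"dz":0,"yaw":0,"claw":4},{"dx":0,"dy":0.4,"dz":0,"yaw":0,"claw":4},{"dx":0,"dy":0.6,"dz":0,"yaw":0,"claw":4},{"dx":0,"dy":0.7,"dz":0,"yaw":0,"claw":4},{"dx":0,"dy":0.7,"dz":0,"yaw":0,"claw":4}])

```text
time_s: 56.75
tcp_pos: [0.4988, 0.3253, 0.0667]
eef_rot: [[-0.058, 0.998, -0.014], [0.998, 0.058, -0.004], [-0.003, -0.014, -1.0]]
contact_force: [-17.2, -6.7, 17.6]
opening: 0.557
gripper_force: 97.3
```

move_arm(series=[{"dx":-0.1,"dy":-0.5,"dz":0,"yaw":0,"claw":4},{"dx":-0.1,"dy":-0.5,"dz":0,"yaw":0,"claw":4},{"dx":-0.1,"dy":-0.5,"dz":0,"yaw":0,"claw":6},{"dx":-0.1,"dy":-0.5,"dz":0,"yaw":0,"claw":6},{"dx":-0.1,"dy":-0.5,"dz":0,"yaw":0,"claw":6}])

```text
time_s: 57.25
tcp_pos: [0.5001, 0.3254, 0.0656]
eef_rot: [[-0.058, 0.998, 0.001], [0.998, 0.058, 0.001], [0.001, 0.001, -1.0]]
contact_force: [-0.6, 0.3, 0.0]
opening: 0.703
gripper_force: 0.0
```

move_arm(series=[{"dx":0,"dy":0,"dz":-3,"yaw":0,"claw":6},{"dx":-2,"dy":0,"dz":-6,"yaw":0,"claw":6},{"dx":-4,"dy":0,"dz":-9,"yaw":0,"claw":6},{"dx":-6,"dy":0,"dz":-10,"yaw":0,"claw":6},{"dx":-6,"dy":0,"dz":-10,"yaw":0,"claw":6}])

```text
time_s: 57.75
tcp_pos: [0.5055, 0.2641, 0.1684]
eef_rot: [[-0.056, 0.998, 0.006], [0.998, 0.056, 0.002], [0.001, 0.006, -1.0]]
contact_force: [-0.3, 0.8, 1.4]
opening: 0.701
gripper_force: 0.0
```

Run:
```python
from h import *
import pickle
im,C=snap("wrist","wi"); s=r.state(); print(s["tcp_pos"],s["contact_force"]); pickle.dump(C,open("wi.pkl","wb"))
cv2.imwrite("pics/wic.png",cv2.resize(im[20:300,160:500,::-1],None,fx=2.1,fy=2.1,interpolation=3))
```

```text
[0.5043 0.2648 0.1668] [0.5194 0.006  0.4784]
```

View pics/wic.png

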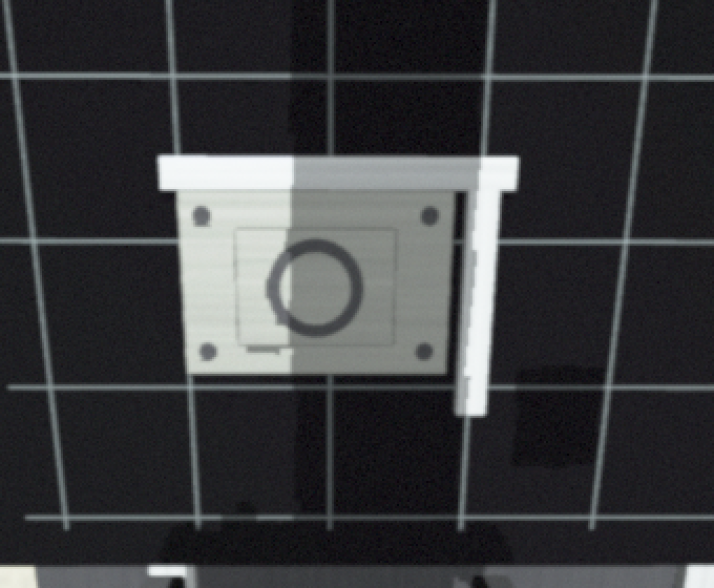

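The die lies square against the long fence, with a gap of about 3.6 mm to the short fence at crop (460,290). I'll push it in with the open left finger.

move_arm(series=[{"dx":3,"dy":-0.1,"dz":0,"yaw":0,"claw":6},{"dx":6,"dy":-0.1,"dz":2,"yaw":0,"claw":6},{"dx":6,"dy":-0.1,"dz":5,"yaw":0,"claw":6},{"dx":6,"dy":-0.1,"dz":8.5,"yaw":0,"claw":6},{"dx":6,"dy":-0.1,"dz":9.7,"yaw":0,"claw":6}])

```text
time_s: 58.3
tcp_pos: [0.4944, 0.324, 0.0629]
eef_rot: [[-0.059, 0.998, -0.009], [0.998, 0.059, -0.004], [-0.003, -0.009, -1.0]]
contact_force: [-0.2, -0.0, -0.1]
opening: 0.703
gripper_force: 0.0
```

move_arm(series=[{"dx":0,"dy":0.3,"dz":0,"yaw":0,"claw":6},{"dx":0,"dy":0.5,"dz":0,"yaw":0,"claw":6},{"dx":0,"dy":0.7,"dz":0,"yaw":0,"claw":6},{"dx":0,"dy":0.8,"dz":0,"yaw":0,"claw":6},{"dx":0,"dy":0.9,"dz":0,"yaw":0,"claw":6}])

```text
time_s: 58.8
tcp_pos: [0.5071, 0.3255, 0.0698]
eef_rot: [[-0.057, 0.998, -0.002], [0.998, 0.057, 0.001], [0.001, -0.002, -1.0]]
contact_force: [-6.6, 0.1, 3.8]
opening: 0.702
gripper_force: 3.2
```

move_arm(series=[{"dx":0,"dy":0.2,"dz":0,"yaw":0,"claw":6},{"dx":0,"dy":0.3,"dz":0,"yaw":0,"claw":6},{"dx":0,"dy":0.4,"dz":0,"yaw":0,"claw":6},{"dx":0,"dy":0.4,"dz":0,"yaw":0,"claw":6},{"dx":0,"dy":0.4,"dz":0,"yaw":0,"claw":6}])

```text
time_s: 59.3
tcp_pos: [0.5085, 0.3256, 0.0696]
eef_rot: [[-0.058, 0.998, -0.007], [0.998, 0.058, -0.001], [-0.0, -0.007, -1.0]]
contact_force: [-9.3, -0.8, 7.0]
opening: 0.705
gripper_force: 5.0
```

move_arm(series=[{"dx":0,"dy":-0.6,"dz":0,"yaw":0,"claw":6},{"dx":0,"dy":-0.6,"dz":0,"yaw":0,"claw":6},{"dx":0,"dy":-0.6,"dz":-3,"yaw":0,"claw":6},{"dx":-3,"dy":-0.6,"dz":-7,"yaw":0,"claw":6},{"dx":-6,"dy":-0.6,"dz":-10,"yaw":0,"claw":6}])

```text
time_s: 59.8
tcp_pos: [0.5111, 0.2654, 0.1715]
eef_rot: [[-0.06, 0.998, 0.005], [0.998, 0.06, 0.001], [0.001, 0.005, -1.0]]
contact_force: [0.7, 0.5, 0.7]
opening: 0.7
gripper_force: 0.0
```

move_arm(series=[{"dx":-2,"dy":0.6,"dz":0,"yaw":0,"claw":6},{"dx":-2,"dy":0.6,"dz":0,"yaw":0,"claw":6},{"dx":-2,"dy":0.6,"dz":0,"yaw":0,"claw":6},{"dx":-2,"dy":0.6,"dz":0,"yaw":0,"claw":6},{"dx":-2,"dy":0.6,"dz":0,"yaw":0,"claw":6}])

```text
time_s: 60.3
tcp_pos: [0.5157, 0.2462, 0.1677]
eef_rot: [[-0.059, 0.998, -0.001], [0.998, 0.059, -0.0], [-0.0, -0.001, -1.0]]
contact_force: [-0.9, -1.5, -0.3]
opening: 0.703
gripper_force: 0.0
```

Run:
```python
from h import *
im,C=snap("wrist","wj"); s=r.state(); print(s["tcp_pos"],s["contact_force"])
h=cv2.cvtColor(im,cv2.COLOR_RGB2HSV); g=cv2.cvtColor(im,cv2.COLOR_RGB2GRAY)
u,v=proj(C,[.503,.325,.063]); print("die px",u,v)
c,_=proj(C,[.547,.325,.06]); v=int(v); print("row profile",int(c)-25,g[v,int(c)-25:int(c)+25].tolist())
c=proj(C,[.501,.357,.06]); print("col profile",int(c[1])-15,g[int(c[1])-15:int(c[1])+20,int(c[0])].tolist())
to(.5725,.0035,.15,3.2)
```

```text
[0.5157 0.2462 0.1677] [-0.0873 -0.3623 -0.3848]
die px 305.9210489782955 127.44187734359156
row profile 344 [128, 133, 137, 133, 133, 136, 133, 135, 134, 133, 135, 135, 137, 135, 136, 134, 136, 137, 138, 136, 137, 135, 135, 135, 136, 134, 135, 154, 168, 169, 165, 180, 223, 239, 244, 244, 244, 243, 243, 241, 234, 180, 95, 40, 26, 30, 27, 32, 28, 28]
col profile 61 [80, 85, 124, 160, 171, 170, 164, 163, 161, 162, 163, 166, 165, 162, 162, 162, 162, 162, 152, 129, 131, 136, 136, 134, 132, 132, 132, 133, 134, 139, 142, 142, 139, 137, 135]
cm [-24.5659   4.2416   1.7712] yaw 1.5740745306597703 | tcp [0.5157 0.2462 0.1677] ang 93.38782724584074 F [-0.0873 -0.3623 -0.3848] t 60.35 q6 0.2634647239973692
```

The grey profile runs without a dark gap on both sides, so the die is snug. Now the bar.

move_arm(series=[{"dx":-4.5,"dy":0.8,"dz":0,"yaw":0.14,"claw":5},{"dx":-9,"dy":1.6,"dz":0,"yaw":0.28,"claw":5},{"dx":-13.5,"dy":2.4,"dz":0,"yaw":0.42,"claw":5},{"dx":-18,"dy":3.2,"dz":0,"yaw":0.56,"claw":5},{"dx":-22.5,"dy":4,"dz":0,"yaw":0.7,"claw":5}])

```text
time_s: 60.85
tcp_pos: [0.5694, 0.0223, 0.1682]
eef_rot: [[0.602, 0.798, -0.0], [0.798, -0.602, 0.0], [-0.0, -0.0, -1.0]]
contact_force: [0.0, 0.1, -1.3]
opening: 0.588
gripper_force: 0.0
```

move_arm(series=[{"dx":0,"dy":0,"dz":0,"yaw":0.145,"claw":5},{"dx":0,"dy":0,"dz":0,"yaw":0.29,"claw":5},{"dx":0,"dy":0,"dz":0,"yaw":0.435,"claw":5},{"dx":0,"dy":0,"dz":0,"yaw":0.58,"claw":5},{"dx":0,"dy":0,"dz":0,"yaw":0.725,"claw":5}])

```text
time_s: 61.35
tcp_pos: [0.5691, 0.0239, 0.1679]
eef_rot: [[0.98, 0.197, -0.001], [0.197, -0.98, 0.0], [-0.001, -0.0, -1.0]]
contact_force: [0.4, 1.1, -0.2]
opening: 0.587
gripper_force: 0.0
```

move_arm(series=[{"dx":0,"dy":0,"dz":0,"yaw":0.145,"claw":4},{"dx":0,"dy":0,"dz":0,"yaw":0.149,"claw":4},{"dx":0,"dy":0,"dz":0,"yaw":0.149,"claw":4},{"dx":0,"dy":0,"dz":0,"yaw":0.149,"claw":4},{"dx":0,"dy":0,"dz":0,"yaw":0.149,"claw":4}])

```text
time_s: 61.85
tcp_pos: [0.5692, 0.0235, 0.1685]
eef_rot: [[0.998, 0.056, -0.0], [0.056, -0.998, 0.0], [-0.0, -0.0, -1.0]]
contact_force: [-0.6, 0.3, 1.1]
opening: 0.471
gripper_force: 0.0
```

Run:
```python
from h import *
to(.572,.002,.044,3.2)
```

```text
cm [ 0.1581  2.1592 12.4491] yaw 0.00038573642529780427 | tcp [0.5692 0.0235 0.1685] ang 3.222101069174036 F [-0.6199  0.2977  1.1136] t 61.85 q6 1.4325469310712806
```

move_arm(series=[{"dx":0.2,"dy":1.5,"dz":0,"yaw":0,"claw":4},{"dx":0.2,"dy":2.15,"dz":3,"yaw":0,"claw":4},{"dx":0.2,"dy":2.15,"dz":6,"yaw":0,"claw":4},{"dx":0.2,"dy":2.15,"dz":9,"yaw":0,"claw":4},{"dx":0.2,"dy":2.15,"dz":12,"yaw":0,"claw":4}])

```text
time_s: 62.35
tcp_pos: [0.5729, 0.0007, 0.0478]
eef_rot: [[0.998, 0.055, 0.001], [0.055, -0.998, -0.001], [0.001, 0.001, -1.0]]
contact_force: [1.1, 0.3, 0.1]
opening: 0.47
gripper_force: 0.0
```

move_arm(series=[{"dx":0,"dy":0,"dz":0.4,"yaw":0,"claw":4},{"dx":0,"dy":0,"dz":0.4,"yaw":0,"claw":2.5},{"dx":0,"dy":0,"dz":0.4,"yaw":0,"claw":1},{"dx":0,"dy":0,"dz":0.4,"yaw":0,"claw":1},{"dx":0,"dy":0,"dz":0.4,"yaw":0,"claw":1}], newtons=50)

```text
time_s: 62.85
tcp_pos: [0.5735, 0.0017, 0.0459]
eef_rot: [[0.998, 0.055, 0.003], [0.055, -0.998, -0.001], [0.002, 0.001, -1.0]]
contact_force: [-0.0, -0.7, -1.4]
opening: 0.179
gripper_force: 50.6
```

move_arm(series=[{"dx":0,"dy":-1,"dz":0,"yaw":0,"claw":1},{"dx":0,"dy":-2.5,"dz":0,"yaw":0,"claw":1},{"dx":0,"dy":-4,"dz":0,"yaw":0,"claw":1},{"dx":0,"dy":-5.5,"dz":0,"yaw":0,"claw":1},{"dx":0,"dy":-7,"dz":0,"yaw":0,"claw":1}])

```text
time_s: 63.35
tcp_pos: [0.5696, 0.0729, 0.0459]
eef_rot: [[0.998, 0.055, 0.002], [0.055, -0.998, -0.001], [0.002, 0.001, -1.0]]
contact_force: [-0.1, -4.2, 4.1]
opening: 0.178
gripper_force: 51.5
```

move_arm(series=[{"dx":0,"dy":-1.5,"dz":0,"yaw":0,"claw":1},{"dx":0,"dy":-3,"dz":0,"yaw":0,"claw":1},{"dx":0,"dy":-4.3,"dz":0,"yaw":0,"claw":1},{"dx":0,"dy":-5,"dz":0,"yaw":0,"claw":1},{"dx":0,"dy":-5.4,"dz":0,"yaw":0,"claw":1}])

```text
time_s: 63.85
tcp_pos: [0.5667, 0.1278, 0.0458]
eef_rot: [[0.998, 0.056, 0.003], [0.056, -0.998, 0.001], [0.003, -0.001, -1.0]]
contact_force: [0.7, -2.7, 5.7]
opening: 0.182
gripper_force: 51.8
```

move_arm(series=[{"dx":0,"dy":-0.2,"dz":0,"yaw":0,"claw":1},{"dx":0,"dy":-0.4,"dz":0,"yaw":0,"claw":1},{"dx":0,"dy":-0.6,"dz":0,"yaw":0,"claw":1},{"dx":0,"dy":-0.6,"dz":0,"yaw":0,"claw":1},{"dx":0,"dy":-0.6,"dz":0,"yaw":0,"claw":1}])

```text
time_s: 64.35
tcp_pos: [0.5665, 0.1315, 0.0458]
eef_rot: [[0.998, 0.056, 0.002], [0.056, -0.998, -0.002], [0.002, 0.002, -1.0]]
contact_force: [0.5, -7.8, 5.7]
opening: 0.179
gripper_force: 51.9
```

move_arm(series=[{"dx":0,"dy":-0.1,"dz":0,"yaw":0,"claw":1},{"dx":0,"dy":0.1,"dz":0,"yaw":0,"claw":3.5},{"dx":0,"dy":0.1,"dz":0,"yaw":0,"claw":3.5},{"dx":0,"dy":0.1,"dz":-4,"yaw":0,"claw":3.5},{"dx":0,"dy":0.1,"dz":-8,"yaw":0,"claw":3.5}])

```text
time_s: 64.85
tcp_pos: [0.5625, 0.132, 0.1226]
eef_rot: [[0.998, 0.055, -0.007], [0.055, -0.998, 0.001], [-0.007, -0.001, -1.0]]
contact_force: [1.1, 0.5, -0.5]
opening: 0.414
gripper_force: 0.0
```

move_arm(series=[{"dx":0,"dy":2,"dz":-4,"yaw":0,"claw":3.5},{"dx":0,"dy":6,"dz":-7,"yaw":0,"claw":3.5},{"dx":0,"dy":10,"dz":-7,"yaw":0,"claw":3.5},{"dx":-1,"dy":14,"dz":-7,"yaw":0,"claw":3.5},{"dx":-2,"dy":18,"dz":-7,"yaw":0,"claw":3.5}])

```text
time_s: 65.35
tcp_pos: [0.555, -0.0499, 0.1945]
eef_rot: [[0.998, 0.056, 0.0], [0.056, -0.998, 0.002], [0.0, -0.002, -1.0]]
contact_force: [-0.0, -0.1, 0.0]
opening: 0.411
gripper_force: 0.0
```

Run:
```python
from h import *
im,C=snap("wrist","wk"); s=r.state(); print(s["tcp_pos"],s["contact_force"],s["time_s"])
# lamp heads: expected dark rects, bar at stop => home origin shifted 0.130 along V
off=V*.130
for k in "ABCD":
    o=shoe(k,-.024)+off; u,v=proj(C,[o[0],o[1],.084]); print(k,o,(u,v))
g=cv2.cvtColor(im,cv2.COLOR_RGB2GRAY)
T,CT=snap("top","t7"); gt=cv2.cvtColor(T,cv2.COLOR_RGB2GRAY)
for k in "ABCD":
    o=shoe(k,-.024)+off; u,v=proj(CT,[*o,.084]).astype(int); p=gt[v-6:v+7,u-30:u+25]; print(k,u,v,p.mean(0).astype(int).tolist())
h=cv2.cvtColor(T,cv2.COLOR_RGB2HSV); m=cv2.inRange(h,(10,110,60),(35,255,255))[150:240,320:400]
for c in cv2.findContours(m,0,2)[0]:
    if cv2.contourArea(c)>60: print("seal",cv2.boundingRect(c))
```

```text
[ 0.5537 -0.0558  0.1941] [-1.0053 -2.8692  0.0017] 65.4
A [0.6599 0.1964] (np.float64(-45.42118134456418), np.float64(64.49774690325374))
B [0.594  0.1927] (np.float64(-16.689556419797036), np.float64(165.67949995171915))
C [0.5281 0.189 ] (np.float64(7.806111190124643), np.float64(251.94383750152008))
D [0.4622 0.1853] (np.float64(28.9382800724914), np.float64(326.36322376431866))
A 226 185 [24, 22, 22, 22, 24, 24, 23, 22, 23, 23, 24, 25, 25, 33, 42, 45, 33, 21, 19, 20, 24, 47, 74, 81, 56, 29, 28, 38, 39, 37, 36, 35, 40, 41, 36, 36, 30, 22, 17, 29, 52, 73, 86, 88, 86, 95, 128, 160, 173, 173, 173, 173, 174, 175, 174]
B 227 209 [17, 17, 15, 16, 15, 17, 17, 22, 26, 26, 25, 24, 31, 41, 43, 29, 24, 20, 21, 22, 39, 63, 74, 58, 34, 28, 40, 43, 38, 39, 39, 39, 38, 38, 39, 38, 27, 20, 27, 44, 65, 80, 85, 83, 83, 108, 145, 168, 173, 171, 167, 162, 157, 153, 153]
C 227 233 [11, 11, 11, 11, 11, 11, 9, 12, 9, 11, 11, 11, 14, 14, 19, 19, 13, 9, 12, 11, 15, 29, 44, 44, 25, 18, 20, 25, 21, 25, 26, 23, 23, 24, 24, 25, 18, 11, 16, 32, 59, 79, 85, 81, 78, 86, 99, 104, 106, 105, 103, 95, 85, 76, 73]
D 228 258 [25, 25, 26, 26, 25, 25, 29, 26, 26, 25, 25, 26, 31, 39, 39, 32, 25, 22, 22, 29, 52, 81, 84, 56, 31, 32, 43, 46, 44, 44, 44, 48, 48, 44, 43, 40, 31, 25, 32, 51, 71, 85, 88, 84, 91, 123, 156, 172, 174, 174, 173, 173, 173, 173, 173]
seal (31, 38, 15, 15)
```

Run:
```python
from h import *
im,C=snap("top","t8"); g=cv2.cvtColor(im,cv2.COLOR_RGB2GRAY)
u,v=proj(C,[.503,.325,.065]); print(u,v)
m=((g>75)*255).astype(np.uint8); w=np.zeros_like(m); u,v=int(u),int(v); w[v-32:v+32,u-25:u+25]=m[v-32:v+32,u-25:u+25]
c=max(cv2.findContours(w,0,2)[0],key=cv2.contourArea); q=cv2.minAreaRect(c); print(q,plane(C,q[0],.062))
s=r.state(); print(s["contact_force"],s["time_s"])
```

```text
178.8775591669523 242.01104250690864
((180.0, 240.5), (43.0, 32.0), 90.0) [0.5073 0.3231 0.062 ]
[-0.7729  0.0769  0.4496] 65.5
```

```bash
python3 -c "
from rig import order
print(order.sign_off())"
```

```text
the job is handed in; nothing more can be done
None
```

I handed the job in, but the hand-in returned no verdict; by my last checks, all four lamps are home with the bar at its board stop, the die is snug in the fence corner and the seal stands in the tray.

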